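Clear the bench after a gear-drive strip-down: sort parts and bottles into their holders

TASK

Sort what the strip-down of the gear drive has left lying about: lay the brass cylinder in the V of the steel V-block, lengthwise and about central, so that it cannot roll away; put both black ring nuts into the round steel dish, lying flat on its floor side by side; and stand the lavender varnish bottle and the pink tint bottle upright in the two empty holes of the plywood rack. Tip no bottle over, leave the two bottles that are already in the rack standing in their holes, and let go of everything.

Things in the scene. Friction and masses are not known exactly. Their poses are not given: they have to be found in the camera images.
- cylinder: Yellow brass tube 25 mm in diameter with a dark slot in its side, a thin black nozzle at its -y end, 110 mm long over all, lying on the bench. Origin: on its underside, middle of the whole length; its long axis is its own y, z is up, the tube's centre line runs 13 mm above the origin. Grip it across the tube, 0 to 20 mm towards +y from the origin. 0.1 kg.
- nut_plain: Black steel ring nut with a plain rim, 21 mm across, 15 mm high, lying flat. Origin: centre of its underside, z up. Grip it across the outside.
- nut_notched: Black steel ring nut with notches in its rim, 24 mm across, 16 mm high, lying flat. Origin: centre of its underside, z up. Grip it across the outside.
- varnish: Square lavender varnish bottle, 21 (x) by 23 (y) mm up to 36 mm height, with a round white cap 15.6 mm in diameter from 38 to 66 mm height. Stands upright. Origin: centre of its underside, z up. Can be gripped by the cap.
- tint: Round pink tint bottle, 28 mm in diameter up to 29 mm height, with a frosted cap 18 mm in diameter from 29 to 53 mm height. Stands upright. Origin: centre of its underside, z up. Can be gripped by the cap.
- v_block: Steel V-block, 90 (x) by 44 (y) by 30 (z) mm, fixed. A 90 degree V, 26 mm wide at the top face, runs along its own x over the whole length. Origin: centre of its underside, z up. The cylinder lying in the V (either way round) has its centre line 35 mm above this origin and its own origin 22 mm above it: the tube's widest line is 5 mm above the top face.
- dish: Round magnetic parts dish of stainless steel, 116 mm across the rim, 18 mm high, fixed. Flat inside floor 94 mm across, 5 mm above the bench, with a darker magnet cap, flush, in the middle. Origin: centre of its underside, z up. Its pull cannot be felt.
- bottle_rack: Plywood bottle rack, fixed: two plates of 104 by 104 mm on brass standoffs, the upper (top at 23 mm) with four round 44 mm holes at (+/-24, +/-24) mm in its own x, y. Bottles stand on the lower plate, 5 mm above the bench. Origin: centre of its underside, z up. The two holes at x = +24 (far from the robot) already hold bottles, the two at x = -24 are empty.
- solvent: White solvent bottle with a yellow and red label and a white screw cap, 27 by 33 by 69 mm, loose in the rack's hole at (+24, +24) mm, where it stays. Origin: centre of its underside.
- thread_lock: Red and white thread-lock bottle with a black tip, 24 mm in diameter, 81 mm high, loose in the rack's hole at (+24, -24) mm, where it stays. Origin: centre of its underside.
Not all that is in view belongs to the job. What is shaped like the varnish but turquoise is not meant.

How it is judged:
By the outcome, as a careful person would: the job done as asked, in the order asked, and still so for the second after the job is handed in, with the robot touching nothing.
It also fails if it takes over 128 s, if anything falls off the work surface, if the arm or the gripper's body presses on something with over 40 N, if the wrist force passes 120 N, or if a joint passes its speed limit or range.

ROBOT

A 7-joint arm with a two-finger parallel gripper is mounted at the origin on a cart in front of the work surface, level with it; the furniture and walls round the work are solid. World frame = base frame: x ahead of the robot, y to its left, z up, the work surface at z = 0. Lengths are in m, angles in rad, forces in N, time in s.
With the tool pointing down it reaches from about 0.425 to 0.925 m from the base axis. Payload 6.8 kg.
Tool frame: the origin (TCP) lies at the very end of the fingers, on their centre line; the grasp point (between the pads) lies 19 mm behind it; z points along the fingers, y is the line along which they close (so a half turn about z gives the same grasp; the last joint's range is limited). The gripper opens to 85 mm and grips with 20 to 120 N. Pads are 22 mm wide; open, the fingers measure 114 mm over their backs; the gripper's body (76 mm by 85 mm) begins 54 mm behind the grasp point. The pads swing forward as they close: fully open they stand 13 mm farther back than shut.
Start: joints at [-1.274, 0.477, 0.022, 1.555, -0.011, 1.109, -0.083], TCP at [0.266, 0.62, 0.231] pointing down, gripper open.
Joint ranges: [-2.96, 2.96], [-0.34, 2.1], [-1.41, 1.46], [0.24, 2.44], [-1.37, 4.51], [0.17, 1.92], [-2.96, 2.96]. Speed limits (rad/s): [2.39, 2.39, 3.14, 3.14, 3.14, 3.14, 3.14].

INTERFACE

Orientations are given as a unit quaternion [w, x, y, z].
In Python, from station import * gives the robot as it stands.
- The arm moves only by the tool jog_arm, never from a script. Its argument "moves" is one flat list of numbers, 7 for each row, row after row: the shift along the tool's x, y, z normalised to -1 to 1, where 1 is 20 mm, then the turn, a rotation vector about the tool's x, y, z normalised to -1 to 1, where 1 is 4 degrees, then the opening, from 0 (shut) to 1 (fully open). In form: [x, y, z, rx, ry, rz, claw, x, y, z, rx, ry, rz, claw, ...]. A call has exactly 8 rows; each row shifts and turns the commanded pose from where the row before left it, along the tool's axes as they then stand; what a row does not reach is not made up. A row lasts 1/12 s, in which the tool goes at most 41.7 mm and 7.16 degrees, less where a joint would pass 70% of its speed; a pose out of reach is approached as far as the arm can. A call with a number of a shift or a turn outside -1 to 1 is refused whole. A call with a gripper value outside its range is refused whole. The fingers move at their own pace and stop on an object; "grip_force" is the grip in N (left out, the last holds). Time passes only in rows, so rows that do not move let the fingers close, or fill a call up. It gives the time, the measured TCP pose, the force, the opening and the grip force at its end, in the units of the state.
- get_obs(): the state, without advancing time (a new reading comes with each control period).
- read_camera(name): name is "scene" or "side" or "wrist"; returns a dict with "color" (384x512x3 uint8, blue, green, red), "fx", "fy", "cx", "cy" (pixels), "rvec" (rotation vector, rad) and "tvec" (3), from world to camera coordinates, as OpenCV has them. Camera axes: x right, y down, z forward; pixel columns grow to the right and rows downward; lengths in m; the calibration is good to about 2 mm. A picture is of the moment at which its call begins. There is no depth.
- hand_in(): hands the job in; it is judged then, once.
The state is a dict: "t": time; "q": joint angles; "joint_vel": joint speeds; "joint_torque": joint torques, N m; "eef_pos": TCP position; "tool_rot": TCP orientation; "contact_force": force on the tool from outside, world axes, zero at the start; "torque": the same for the moment, N m; "gripper_width": opening from 0.0 (shut) to 1.0 (fully open); "grasp_force": force on a finger pad.
Only numpy, scipy, OpenCV 4.12 (cv2) and the standard library are available. Lean on these libraries where they do the work, as an engineer would, in place of code of your own. Each camera call takes 0.05 s, during which the arm holds its last target. There are 200 camera calls.

## Working session

There is one attempt and no reset: what is moved stays moved. The work goes in short steps, Python scripts to look and compute and a tool call to move; the robot and the scene stay as the last step left them, time stands still between calls to the robot, and variables do not carry over. Pictures are saved under pics/ and viewed, at most 14 in all, crops included, and the job is handed in when it is done.

Besides the shell and the picture viewer there is one more tool, called as name(argument=value, ...), one argument or row to a line, values as JSON. jog_arm: Moves the arm, as the interface text tells. Scaled input: -1 to 1 covers 20 mm each way for a shift and 4 degrees each way for a turn. Its arguments: {"type":"object","properties":{"moves":{"type":"array"},"grip_force":{"type":"number"}},"required":["moves"]}

```bash
ls; mkdir -p pics; python3 - <<'E'
from station import *
import cv2,numpy as np
o=get_obs(); print(o['t'],o['eef_pos'],o['tool_rot'],o['gripper_width'])
for n in ['scene','side','wrist']:
    r=read_camera(n); cv2.imwrite(f'pics/{n}0.png',r['color'])
    R=cv2.Rodrigues(r['rvec'])[0]; print(n,r['fx'],r['cx'],r['cy'],(-R.T@np.array(r['tvec']).ravel()).round(3),R[2].round(2))
a=cv2.imread('pics/scene0.png');cv2.imwrite('pics/scene0b.png',cv2.resize(a,(800,600)))
a=cv2.imread('pics/side0.png');cv2.imwrite('pics/side0b.png',cv2.resize(a,(800,600)))
E
```

```text
pics
0.0 [0.26563484 0.6198677  0.23028282] [-1.17242893e-04  2.01023843e-01  9.79585893e-01 -9.37230369e-04] 1.005925955457943
scene 472.01546593155217 251.9265372733377 190.87219079798749 [-0.156  1.036  0.703] [ 0.49 -0.73 -0.48]
side 464.79239831746537 256.4883357972424 190.44781047345268 [ 0.536 -1.049  0.464] [-0.03  0.94 -0.35]
wrist 279.8856492163185 257.51845542026723 197.569634682694 [0.192 0.653 0.373] [ 0.29 -0.13 -0.95]
```

View pics/scene0b.png

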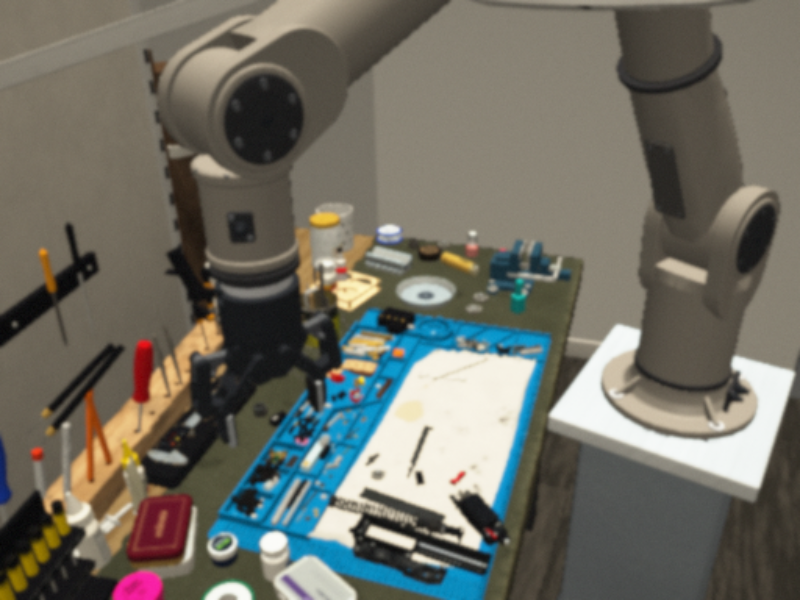

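View pics/side0b.png

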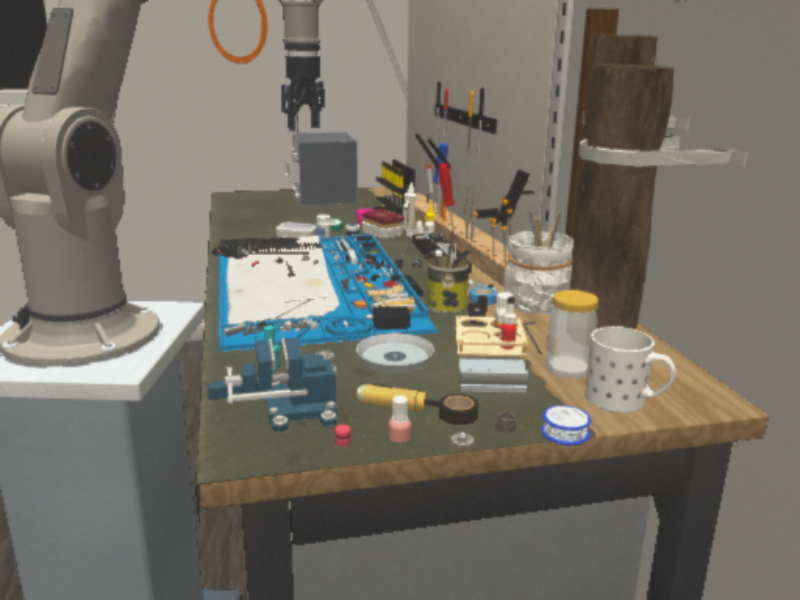

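The side view shows (800-px scale): dish (395,352), V-block (492,372), rack (490,335), yellow cylinder (395,397), pink bottle (400,420), a black nut (505,422), vise (285,385). The scene view shows the same things far off. I'll crop in closer.

```bash
cat > h.py <<'E'
from station import *
import cv2,numpy as np
def cam(r):
    R=cv2.Rodrigues(np.array(r['rvec']))[0]; t=np.array(r['tvec']).ravel()
    return R,t,-R.T@t
def ray(r,u,v):
    R,t,C=cam(r); d=R.T@np.array([(u-r['cx'])/r['fx'],(v-r['cy'])/r['fy'],1]); return C,d/np.linalg.norm(d)
def plane(r,u,v,z):
    C,d=ray(r,u,v); return (C+d*(z-C[2])/d[2])
def tri(rays):
    A=np.zeros((3,3));b=np.zeros(3)
    for C,d in rays:
        P=np.eye(3)-np.outer(d,d);A+=P;b+=P@C
    p=np.linalg.solve(A,b); return p,[np.linalg.norm((np.eye(3)-np.outer(d,d))@(p-C)) for C,d in rays]
def proj(r,p):
    R,t,C=cam(r); q=R@np.array(p)+t; return np.array([r['fx']*q[0]/q[2]+r['cx'],r['fy']*q[1]/q[2]+r['cy']])
import pickle
def shot(name,tag):
    r=dict(read_camera(name)); pickle.dump(r,open(f'pics/{tag}.pkl','wb')); cv2.imwrite(f'pics/{tag}.png',r['color']); return r
def load(tag): return pickle.load(open(f'pics/{tag}.pkl','rb'))
E
python3 - <<'E'
from h import *
s=shot('scene','s1'); d=shot('side','d1')
a=cv2.resize(s['color'][135:210,190:380],None,fx=4,fy=4,interpolation=cv2.INTER_CUBIC)
b=cv2.resize(d['color'][190:300,130:390],None,fx=3,fy=3,interpolation=cv2.INTER_CUBIC)[:, :760]
print(a.shape,b.shape)
cv2.imwrite('pics/crop1.png',np.vstack([a[:,:760][:300],b[:300]]))
for n,u,v in [('dish',395,352),('vb',492,360),('rack',490,335),('cyl',395,397),('pink',400,438),('nut',505,428),('red',343,443),('ring',460,440),('vise',285,400),('teal',270,345),('clear',325,355)]:
    print(n,plane(d,u*.64,v*.64,0.0).round(3))
E
```

```text
(300, 760, 3) (330, 760, 3)
dish [ 0.5   -0.039 -0.   ]
vb [ 0.646 -0.059  0.   ]
rack [0.651 0.036 0.   ]
cyl [ 0.506 -0.183  0.   ]
pink [ 0.516 -0.286  0.   ]
nut [ 0.645 -0.256  0.   ]
red [ 0.449 -0.301  0.   ]
ring [ 0.588 -0.287  0.   ]
vise [ 0.361 -0.2    0.   ]
teal [ 0.305 -0.025  0.   ]
clear [ 0.395 -0.056  0.   ]
```

View pics/crop1.png

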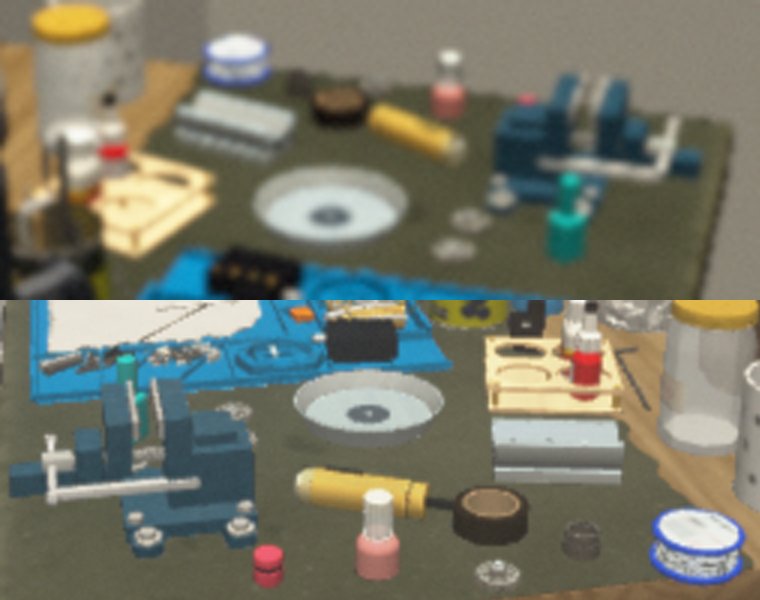

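The crops show the rack's empty holes on the robot's side, the V-block running roughly along x, and the cylinder lying with its nozzle towards +x and a brown roll beside it. The pink bottle is at crop (378,540) and a black nut at (582,540). The lavender bottle and the second nut haven't turned up yet, so I'll check the wrist camera.

```bash
python3 - <<'E'
from h import *
w=shot('wrist','w1')
s=load('s1')
a=w['color']; b=cv2.resize(s['color'][230:330,80:240],(512,320),interpolation=cv2.INTER_CUBIC)
c=np.vstack([a[:280],b])
cv2.imwrite('pics/v4.png',c)
for n,u,v in [('a',260,410),('b',277,418)]: print(n,plane(s,u*.64,v*.64,0.01).round(3))
E
```

```text
a [0.527 0.39  0.01 ]
b [0.491 0.391 0.01 ]
```

View pics/v4.png

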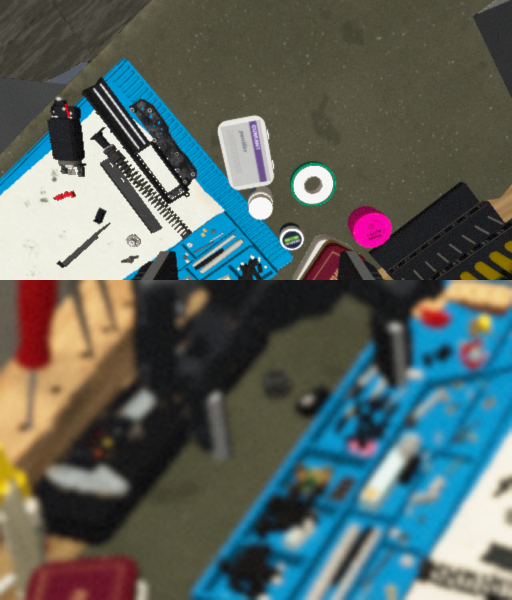

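The wrist view shows only distractors. The scene crop shows two small dark round things at (278,383) and (313,400), near world (0.53,0.39) and (0.49,0.39). I'll move over the bench and look from above.

jog_arm(
  moves=[-0.57,-0.78,-0.25,0,0,-0.24,1,-0.57,-0.78,-0.25,0,0,-0.24,1,-0.57,-0.78,-0.25,0,0,-0.24,1,-0.57,-0.78,-0.25,0,0,-0.24,1,-0.57,-0.78,-0.25,0,0,-0.24,1,-0.57,-0.78,-0.25,0,0,-0.24,1,-0.57,-0.78,-0.25,0,0,-0.24,1,-0.57,-0.78,-0.25,0,0,-0.24,1],
)

```text
t: 0.97
eef_pos: [0.3094, 0.4713, 0.2716]
tool_rot: [-0.0, 0.135, 0.991, 0.0]
contact_force: [0.3, -0.1, 0.5]
gripper_width: 0.999
grasp_force: 0.0
```

jog_arm(
  moves=[-0.57,-0.78,-0.25,0,0,-0.24,1,-0.57,-0.78,-0.25,0,0,-0.24,1,-0.57,-0.78,-0.25,0,0,-0.24,1,-0.57,-0.78,-0.25,0,0,-0.24,1,-0.57,-0.78,-0.25,0,0,-0.24,1,-0.57,-0.78,-0.25,0,0,-0.24,1,-0.57,-0.78,-0.25,0,0,-0.24,1,-0.57,-0.78,-0.25,0,0,-0.24,1],
)

```text
t: 1.63
eef_pos: [0.3724, 0.3301, 0.3117]
tool_rot: [0.0, 0.068, 0.998, 0.0]
contact_force: [-1.1, 0.2, -0.5]
gripper_width: 0.999
grasp_force: 0.0
```

```bash
python3 - <<'E'
from h import *
w=shot('wrist','w2')
E
```

jog_arm(
  moves=[-0.57,-0.78,-0.25,0,0,-0.24,1,-0.57,-0.78,-0.25,0,0,-0.24,1,-0.57,-0.78,-0.25,0,0,-0.24,1,-0.57,-0.78,-0.25,0,0,-0.24,1,-0.57,-0.78,-0.25,0,0,-0.24,1,-0.57,-0.78,-0.25,0,0,-0.24,1,-0.57,-0.78,-0.25,0,0,-0.24,1,-0.57,-0.78,-0.25,0,0,-0.24,1],
)

```text
t: 2.35
eef_pos: [0.4535, 0.1989, 0.3516]
tool_rot: [0.0, 0.001, 1.0, 0.0]
contact_force: [0.4, 0.2, 0.2]
gripper_width: 1.0
grasp_force: 0.0
```

jog_arm(
  moves=[-0.2,-0.9,0,0,0,0,1,-0.2,-0.9,0,0,0,0,1,-0.2,-0.9,0,0,0,0,1,-0.2,-0.9,0,0,0,0,1,-0.2,-0.9,0,0,0,0,1,-0.2,-0.9,0,0,0,0,1,-0.2,-0.9,0,0,0,0,1,-0.2,-0.9,0,0,0,0,1],
)

```text
t: 3.02
eef_pos: [0.4849, 0.0548, 0.3514]
tool_rot: [0.0, 0.001, 1.0, 0.0]
contact_force: [0.0, -0.2, -0.1]
gripper_width: 0.998
grasp_force: 0.0
```

```bash
python3 - <<'E'
from h import *
w=shot('wrist','w3')
s=shot('scene','s2'); d=shot('side','d2')
a=load('w2')['color'];b=w['color']
cv2.imwrite('pics/v5.png',np.vstack([a[:300],b[:300]]))
cv2.imwrite('pics/v6.png',cv2.resize(s['color'],(800,600),interpolation=cv2.INTER_CUBIC))
E
```

```text
(no output)
```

View pics/v5.png

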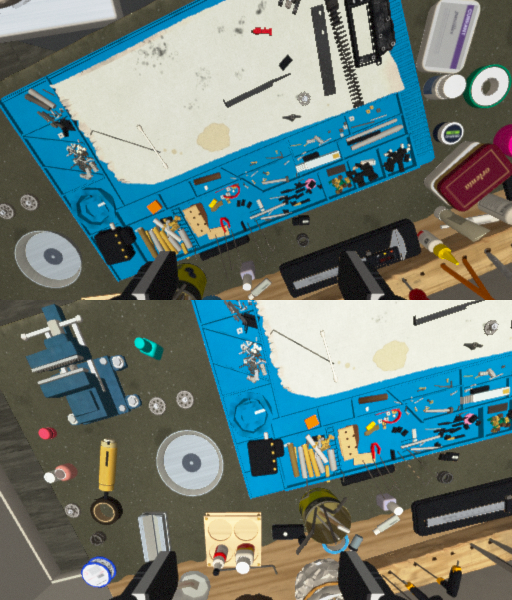

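The two wrist views show everything needed. In the lower one (w3, row minus 300):
- Lavender bottle with a white cap at about (390,203)
- One black nut at about (445,178) and the other at about (98,265)
- Pink bottle (60,172), cylinder (106,170), V-block (153,238), rack (233,240), dish (190,163)

Next is a second vantage over the left part.

jog_arm(
  moves=[0,-1,0.3,0,0,0,1,0,-1,0.3,0,0,0,1,0,-1,0.3,0,0,0,1,0,-1,0.3,0,0,0,1,0,-1,0.3,0,0,0,1,0,-1,0.3,0,0,0,1,0,-1,0.3,0,0,0,1,0,-1,0.3,0,0,0,1],
)

```text
t: 3.83
eef_pos: [0.4846, -0.1038, 0.303]
tool_rot: [0.0, 0.0, 1.0, 0.0]
contact_force: [-0.8, -0.4, 0.5]
gripper_width: 0.995
grasp_force: 0.0
```

```bash
python3 - <<'E'
from h import *
w=shot('wrist','w4')
b=load('w3')['color']
A=cv2.resize(w['color'][:,:],(576,432),interpolation=cv2.INTER_CUBIC)
B=cv2.resize(b[140:230,360:480],(224,168),interpolation=cv2.INTER_CUBIC)
C=cv2.resize(load('w2')['color'][220:300,220:330],(224,163),interpolation=cv2.INTER_CUBIC)
o=np.zeros((432,800,3),np.uint8);o[:,:576]=A;o[:168,576:]=B;o[170:333,576:]=C
cv2.imwrite('pics/v6.png',o)
E
```

```text
(no output)
```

View pics/v6.png

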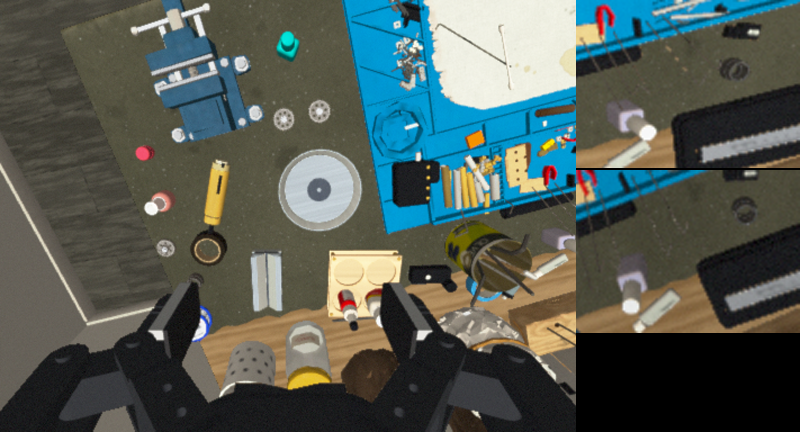

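w4 (view scale 1.125) shows the cylinder at (215,195) with its nozzle end touching or close to the brown roll at (209,247), the pink bottle at (158,203), a nut at (196,281) and the dish at (320,190). The V-block is at (267,281) and the rack at (365,285). The lavender bottle, in the inset crops, has its cap tilted away by perspective. Now I'll measure.

```bash
cat > m.py <<'E'
from h import *
def blob(r,seed,lo,hi,rad=40):
    h=cv2.cvtColor(r['color'],cv2.COLOR_BGR2HSV); m=cv2.inRange(h,np.array(lo),np.array(hi))
    n,l,st,c=cv2.connectedComponentsWithStats(m)
    best=[(np.hypot(*(c[i]-seed))-0.02*st[i,4],i) for i in range(1,n) if st[i,4]>8 and np.hypot(*(c[i]-seed))<rad]
    if not best: return None
    i=min(best)[1]; cs=cv2.findContours((l==i).astype(np.uint8),0,1)[0]
    return dict(c=c[i],area=st[i,4],rect=cv2.minAreaRect(cs[0]),cnt=cs[0][:,0],bb=st[i,:4])
E
python3 - <<'E'
from m import *
W={k:load(k) for k in ['w2','w3','w4','d2']}
def T(name,obs):
    p,e=tri([ray(W[k],*uv) for k,uv in obs]); print(name,p.round(4),'res mm',(np.array(e)*1e3).round(1))
# cylinder ends
Y=([15,90,90],[32,255,255]); E={}
for k,s in [('w3',(106,165)),('w4',(193,172)),('d2',(254,254))]:
    b=blob(W[k],s,*Y); bp=cv2.boxPoints(b['rect']); o=np.argsort(np.linalg.norm(bp-bp[0],axis=1))
    a1,a2=(bp[0]+bp[o[1]])/2,(bp[o[2]]+bp[o[3]])/2
    key=1 if k!='d2' else 0
    if a1[key]>a2[key]: a1,a2=a2,a1
    E[k]=(a1,a2); print(k,b['area'],b['rect'],a1,a2)
for i in (0,1):
    T('cyl end%d w'%i,[(k,E[k][i]) for k in ('w3','w4')]); T('  all',[(k,E[k][i]) for k in E]); print(plane(W['w4'],*E['w4'][i],0.013).round(4),plane(W['w3'],*E['w3'][i],0.013).round(4))
# dish rim, magnet
for k,s in [('w3',(190,163)),('w4',(284,169))]:
    b=blob(W[k],s,[0,0,120],[179,60,255],25); e=cv2.fitEllipse(b['cnt']); E['dish'+k]=e[0]; print(k,'dish',b['area'],e, plane(W[k],*e[0],.018).round(4),plane(W[k],*e[0],.005).round(4))
T('dish',[('w3',E['dishw3']),('w4',E['dishw4'])])
for k,s in [('w3',(190,163)),('w4',(284,169))]:
    b=blob(W[k],s,[0,0,60],[179,90,135],12); print(k,'magnet',b and (b['area'],b['c'],plane(W[k],*b['c'],.005).round(4)))
# pink body/lavender/nuts
for nm,lo,hi,ss in [('pink',[0,60,120],[10,170,255],[('w3',(62,170),25),('w4',(143,179),25)]),
 ('lav',[120,15,80],[150,120,255],[('w2',(248,270),12),('w3',(390,203),12)]),
 ('nut1',[0,0,0],[179,255,62],[('w2',(302,240),7),('w3',(445,178),7)]),
 ('nut2',[0,0,0],[179,255,62],[('w3',(98,265),9),('w4',(174,248),9)])]:
    ob=[]
    for k,s,r in ss:
        b=blob(W[k],s,lo,hi,r); print(nm,k,b and (b['area'],b['c'].round(1),b['bb']), b is not None and plane(W[k],*b['c'],.01).round(4))
        if b is not None: ob.append((k,b['c']))
    if len(ob)>1:T(nm,ob)
# vblock,rack
for nm,lo,hi,ss in [('vb',[80,5,100],[130,70,255],[('w3',(153,238)),('w4',(237,250))]),('rack',[10,30,170],[30,130,255],[('w3',(233,232)),('w4',(325,245))])]:
    for k,s in ss:
        b=blob(W[k],s,lo,hi); print(nm,k,b and (b['area'],b['c'].round(1),b['rect'],cv2.boxPoints(b['rect']).round(1).tolist()))
E
```

```text
w3 784 ((106.96260070800781, 165.74813842773438), (17.478166580200195, 50.93637466430664), 2.862405300140381) [108.23442 140.31172] [105.69078 191.18456]
w4 878 ((191.770263671875, 171.87838745117188), (17.91948890686035, 56.388851165771484), 9.462322235107422) [196.4054  144.06758] [187.13513 199.6892 ]
d2 442 ((251.82260131835938, 253.97874450683594), (42.058265686035156, 13.264833450317383), 6.842772960662842) [230.94327 251.4732 ] [272.70193 256.48428]
cyl end0 w [ 0.4606 -0.1959  0.0165] res mm [0.1 0.1]
  all [ 0.4611 -0.1974  0.0126] res mm [0.6 0.6 0.2]
[ 0.4612 -0.1967  0.013 ] [ 0.4608 -0.1978  0.013 ]
cyl end1 w [ 0.5514 -0.2183  0.0119] res mm [0.1 0.1]
  all [ 0.5493 -0.2172  0.0148] res mm [1.3 1.2 2.3]
[ 0.5511 -0.2181  0.013 ] [ 0.551  -0.2177  0.013 ]
w3 dish 3305 ((189.3986358642578, 162.6676483154297), (63.70502853393555, 69.05128479003906), 129.5508270263672) [ 0.4986 -0.0619  0.018 ] [ 0.5012 -0.0651  0.005 ]
w4 dish 4000 ((283.9503479003906, 168.55494689941406), (71.77018737792969, 74.32939147949219), 60.26299285888672) [ 0.4984 -0.062   0.018 ] [ 0.5013 -0.0607
[... 1592 characters left out ...]
.480466365814209), 87.87889862060547), [[235.5, 225.0], [237.0, 225.0], [238.6999969482422, 270.0], [237.1999969482422, 270.0]])
rack w3 (np.int32(3285), array([242.6, 240.4]), ((250.40774536132812, 238.65463256835938), (55.680442810058594, 145.76791381835938), 87.1375961303711), [[176.1999969482422, 214.5], [321.79998779296875, 207.1999969482422], [324.6000061035156, 262.79998779296875], [179.0, 270.1000061035156]])
rack w4 (np.int32(2955), array([314.5, 249.6]), ((280.65460205078125, 256.0957336425781), (64.05817413330078, 154.77957153320312), 85.51539611816406), [[201.0, 230.1999969482422], [355.29998779296875, 218.10000610351562], [360.29998779296875, 282.0], [206.0, 294.1000061035156]])
```

Measured, and consistent with the stated sizes:
- **Cylinder:** brass 92 mm long, axis at -13°, origin about (0.5147,-0.2095). The grip point is (0.505,-0.207).
- **Dish:** (0.4995,-0.062), rim height 17.8 mm.

The V-block's limit is 5 mm below the centre line, so I'll grip with the TCP at about z = 6 mm. First the approach.

jog_arm(
  moves=[-0.17,-0.86,0.8,0,0,0,0.6,-0.17,-0.86,0.8,0,0,0,0.6,-0.17,-0.86,0.8,0,0,0,0.6,-0.17,-0.86,0.8,0,0,0,0.6,-0.17,-0.86,0.8,0,0,0,0.6,-0.17,-0.86,0.8,0,0,0,0.6,0,0,0.8,0,0,1,0.6,0,0,0.8,0,0,1,0.6],
)

```text
t: 4.55
eef_pos: [0.5051, -0.2075, 0.1744]
tool_rot: [0.0, 0.073, 0.997, 0.0]
contact_force: [0.2, 0.5, -0.1]
gripper_width: 0.599
grasp_force: 0.0
```

jog_arm(
  moves=[0,0,0.8,0,0,0.7,0.6,0,0,0.8,0,0,0.55,0.6,0,0,0.6,0,0,0,0.6,0,0,0,0,0,0,0.6,0,0,0,0,0,0,0.6,0,0,0,0,0,0,0.6,0,0,0,0,0,0,0.6,0,0,0,0,0,0,0.6],
)

```text
t: 5.22
eef_pos: [0.5051, -0.2078, 0.1322]
tool_rot: [0.001, 0.114, 0.993, 0.0]
contact_force: [0.1, -0.0, 0.1]
gripper_width: 0.597
grasp_force: 0.0
```

```bash
python3 - <<'E'
from m import *
w=shot('wrist','w5'); d=shot('side','d5')
a=cv2.resize(d['color'][190:300,200:390],(512,296),interpolation=cv2.INTER_CUBIC)
cv2.imwrite('pics/v7.png',np.vstack([w['color'][:300],a]))
b=blob(w,proj(w,[.505,-.207,.013]),[15,90,90],[32,255,255],60); print(b['rect'],proj(w,[.505,-.207,.013]),proj(w,[.461,-.1972,.013]),proj(w,[.551,-.2179,.013]))
p=blob(w,proj(w,[.513,-.28,.02]),[0,60,120],[10,170,255],60); print(p and (p['c'],p['bb'],plane(w,*p['c'],.018)))
E
```

```text
((258.0, 190.0), (90.0, 28.0), 90.0) [257.54492679 190.85633441] [257.04700046 144.35402995] [257.39487805 234.70531608]
(array([189.60840708, 212.26106195]), array([171, 201,  32,  31], dtype=int32), array([ 0.50975335, -0.27676778,  0.018     ]))
```

View pics/v7.png

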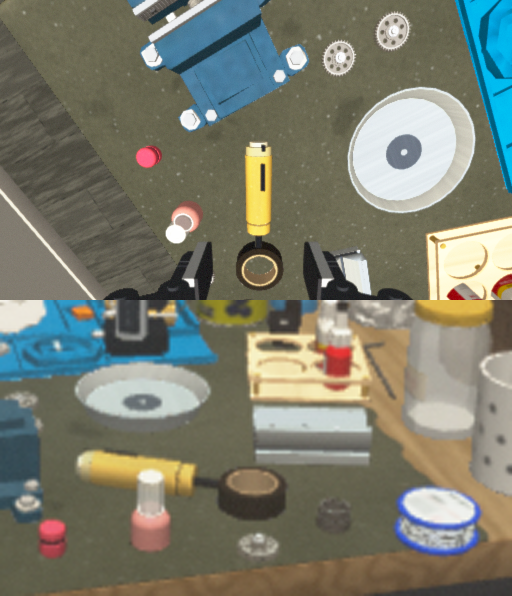

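In w5 the cylinder is centred between the fingers and aligned with the tool (axis column 258), with a clear gap to the pink bottle at (186,215). Time to descend and grip.

jog_arm(
  moves=[0,0,0.9,0,0,0,0.6,0,0,0.9,0,0,0,0.6,0,0,0.9,0,0,0,0.6,0,0,0.9,0,0,0,0.6,0,0,0.9,0,0,0,0.6,0,0,0.9,0,0,0,0.6,0,0,0.9,0,0,0,0.6,0,0,0,0,0,0,0.6],
  grip_force=40,
)

```text
t: 5.98
eef_pos: [0.5028, -0.2069, 0.0029]
tool_rot: [-0.002, 0.114, 0.993, 0.0]
contact_force: [-0.5, 0.4, 0.3]
gripper_width: 0.602
grasp_force: 0.0
```

jog_arm(
  moves=[0,0,0,0,0,0,0,0,0,0,0,0,0,0,0,0,0,0,0,0,0,0,0,0,0,0,0,0,0,0,0,0,0,0,0,0,0,0,0,0,0,0,0,0,0,0,0,0,0,0,0,0,0,0,0,0],
)

```text
t: 6.65
eef_pos: [0.5054, -0.2081, 0.0065]
tool_rot: [0.001, 0.115, 0.993, -0.0]
contact_force: [0.1, -0.2, 8.2]
gripper_width: 0.284
grasp_force: 39.9
```

jog_arm(
  moves=[0,0,-0.9,0,0,0,0,0,0,-0.9,0,0,0,0,0,0,-0.9,0,0,0,0,0,0,-0.9,0,0,0,0,0,0,-0.9,0,0,0,0,0,0,-0.9,0,0,0,0,0,0,0,0,0,0,0,0,0,0,0,0,0,0],
)

```text
t: 7.32
eef_pos: [0.5052, -0.2076, 0.1142]
tool_rot: [0.001, 0.114, 0.993, 0.0]
contact_force: [-0.6, -0.9, -1.0]
gripper_width: 0.289
grasp_force: 39.5
```

```bash
python3 - <<'E'
from m import *
w=shot('wrist','w6'); d=shot('side','d6')
b=blob(w,(258,210),[15,90,90],[32,255,255],80); print(b and b['rect'])
o=get_obs();print(o['eef_pos'],o['tool_rot'])
# v-block pixels in w4,w3 region
for k,(x0,y0) in [('w3',(128,200)),('w4',(214,210))]:
    a=load(k)['color'][y0:y0+75,x0:x0+60]; cv2.imwrite(f'pics/vb_{k}.png',a)
A=cv2.resize(cv2.imread('pics/vb_w3.png'),(400,500),interpolation=cv2.INTER_CUBIC);B=cv2.resize(cv2.imread('pics/vb_w4.png'),(400,500),interpolation=cv2.INTER_CUBIC)
cv2.imwrite('pics/v8.png',np.hstack([A,B]))
E
```

```text
((257.5, 256.5), (157.0, 49.0), 90.0)
[ 0.50403962 -0.20715051  0.1126709 ] [-4.56035226e-04  1.14354012e-01  9.93439933e-01  2.25698189e-04]
```

View pics/v8.png

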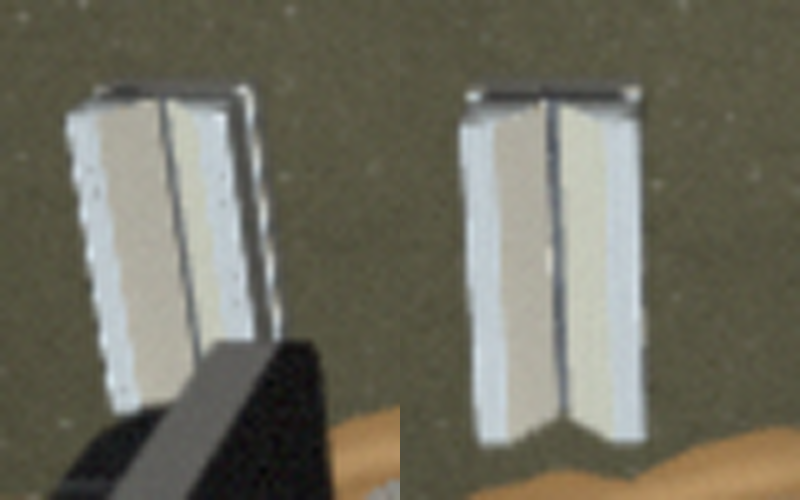

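The grip holds: opening 0.287, about 24.4 mm, as the tube should be. The crops show the V-block's top-face corners. In w4 (right crop) they are (462,122), (638,122), (480,443), (645,440); in w3 (left crop) they are (68,112), (230,110), (118,410).

```bash
python3 - <<'E'
from m import *
W={k:load(k) for k in ['w3','w4','w6']}
f=400/60
p4={'nl':(462,122),'nr':(638,122),'fl':(480,443),'fr':(645,440)}; p3={'nl':(68,112),'nr':(230,110),'fl':(118,410)}
c={}
for n,(u,v) in p4.items():
    q=((u-400)/f+214,v/f+210); c[n]=plane(W['w4'],*q,.03); s=''
    if n in p3: s=tri([ray(W['w4'],*q),ray(W['w3'],p3[n][0]/f+128,p3[n][1]/f+200)])
    print(n,c[n].round(4),s)
ctr=sum(c.values())/4; d=(c['fl']+c['fr']-c['nl']-c['nr'])/2
print(ctr,np.linalg.norm(d),np.degrees(np.arctan2(d[1],d[0])), np.linalg.norm(c['nl']-c['nr']))
# where along cylinder is grip: brass ends in w6 at z = tcp+~.007
w=W['w6']
for v in (256.5-78.5,256.5+78.5): print(plane(w,257.5,v,.1142+.0065).round(4))
E
```

```text
nl [ 0.5944 -0.1588  0.03  ] (array([ 0.59460196, -0.15884274,  0.02887567]), [np.float64(0.00032382068989256116), np.float64(0.0003238206898925255)])
nr [ 0.5945 -0.1159  0.03  ] (array([ 0.59508302, -0.11589488,  0.02728195]), [np.float64(0.0005912043636713814), np.float64(0.0005912043636715603)])
fl [ 0.6852 -0.1577  0.03  ] (array([ 0.68693628, -0.1579865 ,  0.0269836 ]), [np.float64(0.00026998886319585917), np.float64(0.00026998886319591213)])
fr [ 0.6844 -0.115   0.03  ] 
[ 0.63962831 -0.1368172   0.03      ] 0.09033607924585514 0.6468281100689023 0.042855486780610845
[ 0.461  -0.1965  0.1207]
[ 0.5575 -0.2191  0.1207]
```

V-block: centre (0.6396,-0.1368), axis 0.65°, size 90.3 x 42.9 mm, which agrees with the text. Carrying the cylinder over it now.

jog_arm(
  moves=[0,0,0,0,0,-0.86,0,0,0,0,0,0,-0.86,0,0,0,0,0,0,-0.86,0,0,0,0,0,0,-0.86,0,-0.78,0.43,0,0,0,0,0,-0.78,0.43,0,0,0,0,0,-0.78,0.43,0,0,0,0,0,-0.78,0.43,0,0,0,0,0],
)

```text
t: 8.08
eef_pos: [0.5663, -0.1719, 0.1119]
tool_rot: [-0.001, -0.005, 1.0, 0.0]
contact_force: [-0.2, -0.2, -0.5]
gripper_width: 0.28
grasp_force: 39.6
```

jog_arm(
  moves=[-0.78,0.43,0,0,0,0,0,-0.78,0.43,0,0,0,0,0,-0.78,0.43,0,0,0,0,0,-0.78,0.43,0,0,0,0,0,0,0,0,0,0,0,0,0,0,0,0,0,0,0,0,0,0,0,0,0,0,0,0,0,0,0,0,0],
)

```text
t: 8.75
eef_pos: [0.6272, -0.1385, 0.1126]
tool_rot: [-0.001, -0.005, 1.0, -0.0]
contact_force: [0.0, -1.1, -1.0]
gripper_width: 0.281
grasp_force: 39.6
```

```bash
python3 - <<'E'
from m import *
w=shot('wrist','w7'); o=get_obs(); print(o['eef_pos'],o['tool_rot'])
z=o['eef_pos'][2]+.0065
h=cv2.cvtColor(w['color'],cv2.COLOR_BGR2HSV); m=cv2.inRange(h,np.array([15,90,90]),np.array([32,255,255])); m[:,:200]=0;m[:,310:]=0
ys,xs=np.nonzero(m); print(xs.min(),xs.max(),ys.min(),ys.max())
b=blob(w,(258,250),[15,90,90],[32,255,255],80); print(b['rect'])
u=b['rect'][0][0]
for v in (ys.min(),ys.max()): print(plane(w,u,v,z).round(4))
cv2.imwrite('pics/v9.png',w['color'])
E
```

```text
[ 0.62740725 -0.13844562  0.11287794] [-6.46220153e-04 -4.52240415e-03  9.99989562e-01 -7.49276357e-05]
232 286 178 344
((257.22674560546875, 260.8783874511719), (166.67921447753906, 53.25852966308594), 88.35165405273438)
[ 0.5819 -0.1385  0.1194]
[ 0.6875 -0.1376  0.1194]
```

View pics/v9.png

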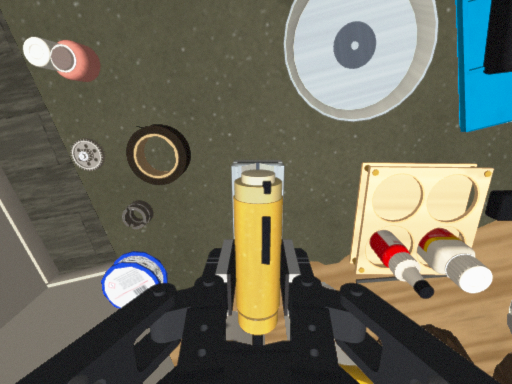

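w7 shows the cylinder held straight over the V-block, with the block's near end just behind the tube at (258,165). A small correction is needed, +2.5 mm in x and +1.5 mm in y, and then I'll descend.

jog_arm(
  moves=[-0.12,0.08,0,0,0,0,0,0,0,0.7,0,0,0,0,0,0,0.7,0,0,0,0,0,0,0.7,0,0,0,0,0,0,0.7,0,0,0,0,0,0,0.6,0,0,0,0,0,0,0.4,0,0,0,0,0,0,0,0,0,0,0],
)

```text
t: 9.47
eef_pos: [0.6293, -0.1356, 0.0346]
tool_rot: [-0.002, -0.005, 1.0, 0.0]
contact_force: [-0.3, 0.6, -1.0]
gripper_width: 0.28
grasp_force: 39.6
```

jog_arm(
  moves=[0,0,0.05,0,0,0,0,0,0,0.05,0,0,0,0,0,0,0.05,0,0,0,0,0,0,0.05,0,0,0,0,0,0,0,0,0,0,0,0,0,0,0,0,0,0,0,0,0,0,0,0,0,0,0,0,0,0,0,0],
)

```text
t: 10.13
eef_pos: [0.6311, -0.1359, 0.0335]
tool_rot: [0.0, -0.005, 1.0, 0.0]
contact_force: [0.0, 0.8, -0.3]
gripper_width: 0.286
grasp_force: 39.6
```

jog_arm(
  moves=[0,0,0.05,0,0,0,0,0,0,0.05,0,0,0,0,0,0,0,0,0,0,0,0,0,0,0,0,0,0,0,0,0,0,0,0,0,0,0,0,0,0,0,0,0,0,0,0,0,0,0,0,0,0,0,0,0,0],
)

```text
t: 10.8
eef_pos: [0.631, -0.1359, 0.0313]
tool_rot: [0.0, -0.005, 1.0, -0.0]
contact_force: [-0.5, 0.5, -0.7]
gripper_width: 0.282
grasp_force: 39.6
```

jog_arm(
  moves=[0,0,0.05,0,0,0,0,0,0,0.05,0,0,0,0,0,0,0,0,0,0,0,0,0,0,0,0,0,0,0,0,0,0,0,0,0,0,0,0,0,0,0,0,0,0,0,0,0,0,0,0,0,0,0,0,0,0],
)

```text
t: 11.47
eef_pos: [0.6313, -0.1364, 0.0302]
tool_rot: [0.0, -0.005, 1.0, -0.0]
contact_force: [-2.3, 0.1, 6.3]
gripper_width: 0.278
grasp_force: 40.9
```

```bash
python3 - <<'E'
from m import *
d=shot('side','d7');w=shot('wrist','w8'); o=get_obs(); print(o['eef_pos'],o['contact_force'])
c=proj(d,[.63,-.137,.035]).astype(int); print(c)
a=cv2.resize(d['color'][c[1]-35:c[1]+30,c[0]-50:c[0]+50],(600,390),interpolation=cv2.INTER_CUBIC)
cv2.imwrite('pics/v10.png',a)
E
```

```text
[ 0.63129919 -0.13644077  0.03022535] [-2.50093683 -0.06452209  7.49638409]
[311 231]
```

View pics/v10.png

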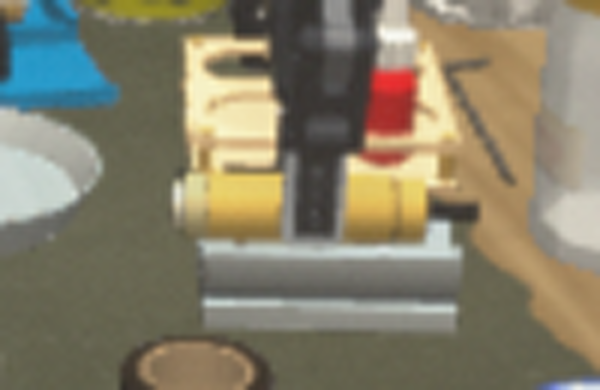

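The side view shows the tube lying along the V: overall 175 to 478 against the block's 200 to 460, so it is central. Contact is about 7 N. I'll release it and retreat upward.

jog_arm(
  moves=[0,0,0,0,0,0,0.4,0,0,0,0,0,0,0.5,0,0,0,0,0,0,0.5,0,0,0,0,0,0,0.5,0,0,-0.3,0,0,0,0.5,0,0,-0.6,0,0,0,0.5,0,0,-0.9,0,0,0,0.5,0,0,-0.9,0,0,0,0.5],
)

```text
t: 12.23
eef_pos: [0.6308, -0.136, 0.0845]
tool_rot: [-0.0, -0.005, 1.0, -0.0]
contact_force: [-0.5, -0.1, 0.6]
gripper_width: 0.498
grasp_force: 0.0
```

jog_arm(
  moves=[0.2,-0.4,-0.8,0,0,0,0.5,0.2,-0.4,-0.8,0,0,0,0.5,0.2,-0.4,-0.8,0,0,0,0.5,0.2,-0.4,-0.8,0,0,0,0.5,0,0,0,0,0,0,0.5,0,0,0,0,0,0,0.5,0,0,0,0,0,0,0.5,0,0,0,0,0,0,0.5],
)

```text
t: 12.9
eef_pos: [0.6151, -0.1669, 0.1464]
tool_rot: [-0.001, -0.006, 1.0, 0.0]
contact_force: [-1.1, 0.5, 0.5]
gripper_width: 0.497
grasp_force: 0.0
```

```bash
python3 - <<'E'
from m import *
d=shot('side','d8');w=shot('wrist','w9'); o=get_obs(); print(o['eef_pos'],o['tool_rot'])
c=proj(d,[.63,-.137,.035]).astype(int)
a=cv2.resize(d['color'][c[1]-25:c[1]+25,c[0]-40:c[0]+40],(320,200),interpolation=cv2.INTER_CUBIC)
o=np.zeros((384,832,3),np.uint8);o[:,:512]=w['color'];o[:200,512:]=a
o=o[:,:800]
q=proj(w,[.64,-.245,.01]).astype(int);print('nut2 at',q)
q0=np.clip(q-20,0,None);z=w['color'][q0[1]:q0[1]+40,q0[0]:q0[0]+60];z=cv2.resize(z,(270,180),interpolation=cv2.INTER_CUBIC);o[204:384,512:782]=z
cv2.imwrite('pics/v11.png',o)
b=blob(w,q,[0,0,0],[179,255,70],20);print(b and (b['area'],b['bb'],b['c'],plane(w,*b['c'],.008)))
E
```

```text
[ 0.61500691 -0.16714724  0.14629733] [-8.23935944e-04 -5.80752591e-03  9.99982762e-01  2.63172744e-04]
nut2 at [183 208]
(np.int32(108), array([173, 201,  18,  17], dtype=int32), array([183.16666667, 206.89814815]), array([ 0.63901594, -0.24557136,  0.008     ]))
```

View pics/v11.png

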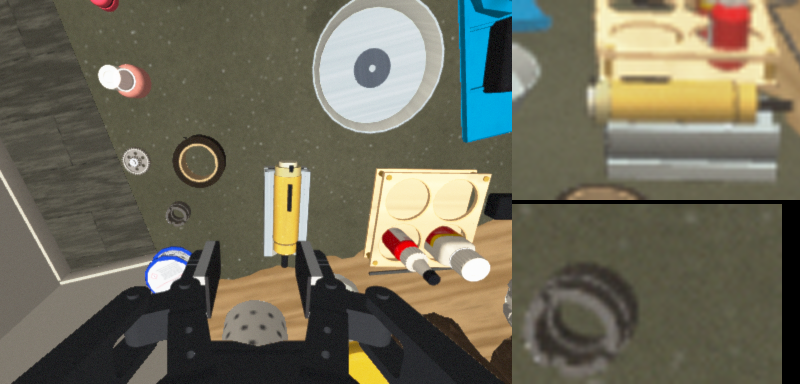

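The cylinder lies centrally in the V (inset top right). The notched nut is centred at about w9 (178,213), its top ring at about (176,216). It has clearance from the roll and the spool along y. Now a precise position.

```bash
python3 - <<'E'
from m import *
w=load('w9');w4=load('w4')
print(plane(w,178.1,213.3,.008),plane(w,175.9,216,.016),plane(w4,174.2,249.2,.008))
print(tri([ray(w,178.1,213.3),ray(w4,174.2,249.2)]))
# textured outline by local contrast vs. bench: rings brightness deviates; print blob by V lower/higher & low saturation
for r,s in ((w,(178,213)),(w4,(174,249))):
    h=cv2.cvtColor(r['color'],cv2.COLOR_BGR2HSV).astype(int)
    x,y=s; m=(h[y-18:y+18,x-18:x+18,1]<60).astype(np.uint8)
    n,l,st,c=cv2.connectedComponentsWithStats(cv2.morphologyEx(m,cv2.MORPH_CLOSE,np.ones((3,3))))
    i=1+np.argmax(st[1:,4]); cc=cv2.findContours((l==i).astype(np.uint8),0,1)[0][0]; (a,b),R=cv2.minEnclosingCircle(cc); bb=st[i]; print(bb,(a+x-18,b+y-18),R, plane(r,bb[0]+bb[2]/2-.5+x-18,bb[1]+bb[3]/2-.5+y-18,.008))
E
```

```text
[ 0.64642403 -0.25155169  0.008     ] [ 0.64633028 -0.25170098  0.016     ] [ 0.64446309 -0.24938644  0.008     ]
(array([ 0.65213805, -0.25495683, -0.00616479]), [np.float64(0.0008213966555701385), np.float64(0.0008213966555700937)])
[   0    0   36   36 1201] (177.5, 212.5) 24.748836517333984 [ 0.64550725 -0.25212623  0.008     ]
[   0    0   36   36 1078] (173.5, 248.5) 24.748836517333984 [ 0.64308602 -0.25048331  0.008     ]
```

jog_arm(
  moves=[-0.31,-0.85,0.45,0,0,0,0.5,-0.31,-0.85,0.45,0,0,0,0.5,-0.31,-0.85,0.45,0,0,0,0.5,-0.31,-0.85,0.45,0,0,0,0.5,-0.31,-0.85,0.45,0,0,0,0.5,0,0,0,0,0,0,0.5,0,0,0,0,0,0,0.5,0,0,0,0,0,0,0.5],
)

```text
t: 13.67
eef_pos: [0.6471, -0.2517, 0.1018]
tool_rot: [-0.0, -0.006, 1.0, 0.0]
contact_force: [0.9, 0.1, 0.6]
gripper_width: 0.502
grasp_force: 0.0
```

```bash
python3 - <<'E'
from m import *
w=shot('wrist','w10'); o=get_obs(); print(o['eef_pos'],o['tool_rot'])
q=proj(w,[.646,-.2515,.008]);print(q,proj(w,[.646,-.2515,.016]), proj(w,[.658,-.2515,.016]))
cv2.imwrite('pics/v12.png',cv2.resize(w['color'][180:330,160:360],(800,600),interpolation=cv2.INTER_CUBIC))
E
```

```text
[ 0.6473666  -0.25131862  0.10218641] [-1.09284053e-04 -5.89977343e-03  9.99982476e-01  4.77482068e-04]
[257.05918599 198.47093692] [257.05082265 201.39565767] [256.90731803 214.32727805]
```

View pics/v12.png

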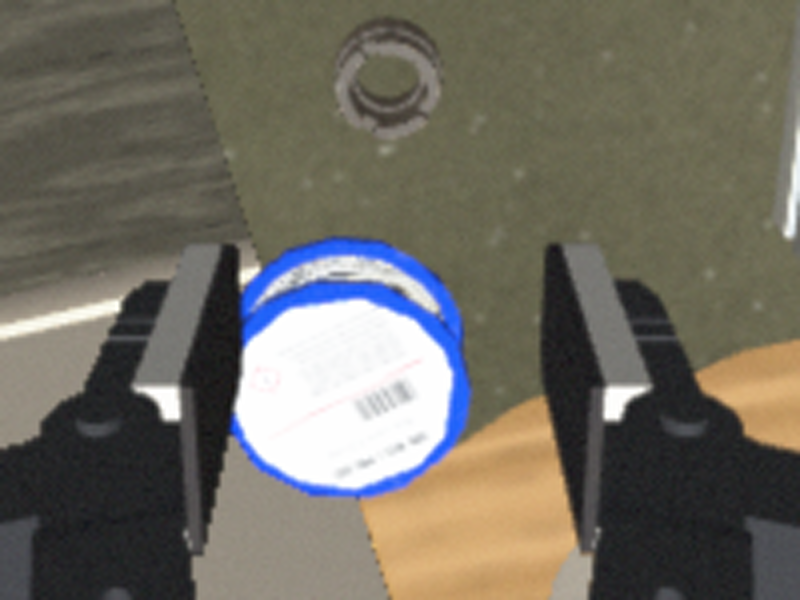

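The nut's top ring centres at w10 (257.0,201.4), exactly as predicted for (0.646,-0.2515), and midway between the fingers (258). Descend, grip, lift.

jog_arm(
  moves=[0,0,0.9,0,0,0,0.5,0,0,0.9,0,0,0,0.5,0,0,0.9,0,0,0,0.5,0,0,0.9,0,0,0,0.5,0,0,0.8,0,0,0,0.5,0,0,0.45,0,0,0,0.5,0,0,0,0,0,0,0.5,0,0,0,0,0,0,0.3],
  grip_force=40,
)

```text
t: 14.38
eef_pos: [0.6473, -0.2524, 0.0054]
tool_rot: [-0.0, -0.005, 1.0, 0.0]
contact_force: [-0.2, 0.2, 0.5]
gripper_width: 0.374
grasp_force: 0.0
```

jog_arm(
  moves=[0,0,0,0,0,0,0,0,0,0,0,0,0,0,0,0,0,0,0,0,0,0,0,0,0,0,0,0,0,0,0,0,0,0,0,0,0,-0.6,0,0,0,0,0,0,-0.9,0,0,0,0,0,0,-0.9,0,0,0,0],
)

```text
t: 15.05
eef_pos: [0.6465, -0.2525, 0.0538]
tool_rot: [-0.001, -0.005, 1.0, 0.0]
contact_force: [0.7, 0.4, -0.2]
gripper_width: 0.24
grasp_force: 39.2
```

jog_arm(
  moves=[0,0,-0.9,0,0,0,0,0,0,-0.9,0,0,0,0,0,0,0,0,0,0,0,0,0,0,0,0,0,0,0,0,0,0,0,0,0,0,0,0,0,0,0,0,0,0,0,0,0,0,0,0,0,0,0,0,0,0],
)

```text
t: 15.72
eef_pos: [0.6467, -0.2525, 0.0883]
tool_rot: [-0.001, -0.005, 1.0, 0.0]
contact_force: [-0.2, -0.1, -0.6]
gripper_width: 0.243
grasp_force: 39.2
```

Gripped at 20.6 mm, so this one is evidently the 21 mm nut. I'm taking it to the dish at (0.4815,-0.062), which leaves room beside it for the other.

jog_arm(
  moves=[0.815,0.96,0,0,0,0,0,0.815,0.96,0,0,0,0,0,0.815,0.96,0,0,0,0,0,0.815,0.96,0,0,0,0,0,0.815,0.96,0,0,0,0,0,0.815,0.96,0,0,0,0,0,0.815,0.96,0,0,0,0,0,0.815,0.96,0,0,0,0,0],
)

```text
t: 16.38
eef_pos: [0.5141, -0.0997, 0.089]
tool_rot: [-0.0, -0.005, 1.0, 0.0]
contact_force: [0.8, 1.0, 0.3]
gripper_width: 0.243
grasp_force: 39.2
```

jog_arm(
  moves=[0.815,0.96,0,0,0,0,0,0.815,0.96,0,0,0,0,0,0,0,0.9,0,0,0,0,0,0,0.9,0,0,0,0,0,0,0.9,0,0,0,0,0,0,0.5,0,0,0,0,0,0,0,0,0,0,0,0,0,0,0,0,0,0],
)

```text
t: 17.05
eef_pos: [0.4819, -0.0628, 0.0251]
tool_rot: [-0.001, -0.005, 1.0, -0.0]
contact_force: [-0.2, 0.0, 0.6]
gripper_width: 0.239
grasp_force: 39.2
```

jog_arm(
  moves=[0,0,0.4,0,0,0,0,0,0,0.2,0,0,0,0,0,0,0.06,0,0,0,0,0,0,0,0,0,0,0,0,0,0,0,0,0,0,0,0,0,0,0,0,0.32,0,0,0,0,0,0,0.4,0,0,0,0,0,0,0.4],
)

```text
t: 17.72
eef_pos: [0.4824, -0.0624, 0.0123]
tool_rot: [0.0, -0.005, 1.0, 0.0]
contact_force: [0.1, 0.5, -0.6]
gripper_width: 0.405
grasp_force: 0.0
```

jog_arm(
  moves=[0,0,0,0,0,0,0.4,0,0,-0.3,0,0,0,0.4,0,0,-0.6,0,0,0,0.4,0,0,-0.9,0,0,0,0.4,0,0.9,-0.9,0,0,0,0.5,0,0.9,-0.9,0,0,0,0.5,0,0.9,-0.9,0,0,0,0.5,0,0.9,-0.9,0,0,0,0.5],
)

```text
t: 18.38
eef_pos: [0.4812, 0.0101, 0.1214]
tool_rot: [0.0, -0.005, 1.0, 0.0]
contact_force: [0.7, 0.5, -0.8]
gripper_width: 0.496
grasp_force: 0.0
```

jog_arm(
  moves=[0,0.9,-0.9,0,0,0,0.5,0,0.9,-0.9,0,0,0,0.5,0,0.9,-0.5,0,0,0,0.5,0,0.9,0,0,0,0,0.5,0,0.9,0,0,0,0,0.5,0,0.9,0,0,0,0,0.5,0,0,0,0,0,0,0.5,0,0,0,0,0,0,0.5],
)

```text
t: 19.05
eef_pos: [0.4801, 0.1182, 0.1663]
tool_rot: [0.0, -0.006, 1.0, 0.0]
contact_force: [-0.7, -0.9, 0.5]
gripper_width: 0.501
grasp_force: 0.0
```

```bash
python3 - <<'E'
from m import *
w=shot('wrist','w11'); o=get_obs(); print(o['eef_pos'],o['tool_rot'])
for p in ([.528,.389,.008],[.57,.2856,.02],[.57,.2856,.066],[.4815,-.062,.01]): print(proj(w,p).round(1))
x=w['color'].copy()
cv2.imwrite('pics/v13.png',cv2.resize(x,(768,576),interpolation=cv2.INTER_CUBIC))
E
```

```text
[0.48009951 0.11705351 0.16627611] [-4.93710174e-05 -5.42362617e-03  9.99985275e-01 -1.76398753e-04]
[488.3 223.4]
[398.8 259.5]
[420.4 283.1]
[ 93.8 180.7]
```

View pics/v13.png

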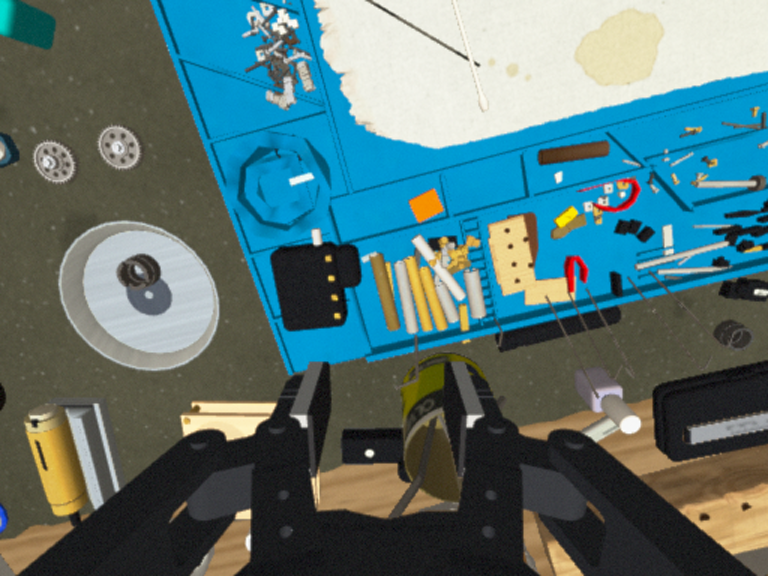

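The nut lies flat in the dish at (137,270), the cylinder is in the V, the other nut is at (732,333) and the lavender cap at (628,424). Next I'll localise the second nut and the lavender cap from w11 with w3 and w2.

```bash
cat > nutm.py <<'E'
from m import *
def dark(r,seed,half=14,thr=14):
    # outline of something darker than the local bench
    x,y=np.round(seed).astype(int); g=cv2.cvtColor(r['color'],cv2.COLOR_BGR2GRAY)[y-half:y+half,x-half:x+half].astype(int)
    bg=np.median(g); m=(g<bg-thr).astype(np.uint8); m=cv2.morphologyEx(m,cv2.MORPH_CLOSE,np.ones((3,3)))
    n,l,st,c=cv2.connectedComponentsWithStats(m)
    d=[(np.hypot(*(c[i]-half))-st[i,4]*.05,i) for i in range(1,n) if st[i,4]>10]
    i=min(d)[1]; b=st[i]; return np.array([b[0]+b[2]/2-.5+x-half,b[1]+b[3]/2-.5+y-half]),b
E
python3 - <<'E'
from nutm import *
W={k:load(k) for k in ['w2','w3','w11']}
ob=[]
for k in W:
    c,b=dark(W[k],proj(W[k],[.529,.389,.008]),12); print(k,c,b,plane(W[k],*c,.008).round(4)); ob.append(ray(W[k],*c))
print(tri(ob))
# lavender body and cap
for k in W:
    for nm,lo,hi,p in (('body',[120,15,70],[155,130,255],[.5702,.2856,.02]),('cap',[0,0,190],[179,40,255],[.5702,.2856,.066])):
        s=proj(W[k],p); b=blob(W[k],s,lo,hi,14); print(k,nm,s.round(1),b and (b['c'].round(1),b['bb'],b['area']))
E
```

```text
w2 [302. 239.] [ 6  5 13 13 92] [0.5262 0.389  0.008 ]
w3 [443.5 176.5] [  4   5  16  12 143] [0.5269 0.3872 0.008 ]
w11 [487.5 222.5] [  0   2  24  18 266] [0.5268 0.3878 0.008 ]
(array([0.52747114, 0.38915975, 0.00582461]), [np.float64(0.0001653105994716122), np.float64(0.0004344809038193125), np.float64(0.00043383194308427417)])
w2 body [247.5 271.1] (array([247.3, 273.7]), array([241, 271,  13,   8], dtype=int32), np.int32(43))
w2 cap [246.5 287. ] (array([246.5, 286.4]), array([243, 283,   8,   8], dtype=int32), np.int32(47))
w3 body [386.1 201.8] (array([387.9, 203.1]), array([384, 200,  12,  10], dtype=int32), np.int32(45))
w3 cap [398.3 211. ] (array([389.4, 220.7]), array([374, 207,  29,  28], dtype=int32), np.int32(203))
w11 body [398.7 259.6] (array([403.1, 264.3]), array([396, 259,  19,  16], dtype=int32), np.int32(103))
w11 cap [420.4 283.3] (array([419.3, 282.6]), array([408, 277,  19,  12], dtype=int32), np.int32(140))
```

Second nut at (0.527,0.388), residual 0.4 mm. Going there now, with the fingers turned 10° to lie parallel to the tray edge.

jog_arm(
  moves=[0,0.97,0,0,0,0,0.42,0,0.97,0,0,0,0,0.42,0,0.97,0,0,0,0,0.42,0,0.97,0,0,0,0,0.42,0,0.97,0,0,0,0,0.42,0,0.97,0,0,0,0,0.42,0,0.97,0,0,0,0,0.42,0,0.97,0,0,0,0,0.42],
)

```text
t: 19.77
eef_pos: [0.479, 0.2719, 0.1662]
tool_rot: [-0.0, -0.004, 1.0, -0.0]
contact_force: [-0.4, 0.1, 0.5]
gripper_width: 0.42
grasp_force: 0.0
```

jog_arm(
  moves=[0,0.97,0,0,0,0,0.42,0,0.97,0,0,0,0,0.42,0,0.97,0,0,0,0,0.42,0,0.97,0,0,0,0,0.42,0,0.97,0,0,0,0,0.42,0,0.97,0,0,0,0,0.42,-0.83,0,0,0,0,0,0.42,-0.83,0,0,0,0,0,0.42],
)

```text
t: 20.43
eef_pos: [0.5104, 0.39, 0.166]
tool_rot: [-0.0, -0.006, 1.0, -0.0]
contact_force: [0.1, -0.1, 0.3]
gripper_width: 0.421
grasp_force: 0.0
```

jog_arm(
  moves=[-0.83,0,0,0,0,0,0.42,0,0,0.9,0,0,-0.83,0.42,0,0,0.9,0,0,-0.83,0.42,0,0,0.9,0,0,-0.83,0.42,0,0,0.6,0,0,0,0.42,0,0,0,0,0,0,0.42,0,0,0,0,0,0,0.42,0,0,0,0,0,0,0.42],
)

```text
t: 21.1
eef_pos: [0.5281, 0.3895, 0.1011]
tool_rot: [0.001, -0.091, 0.996, 0.0]
contact_force: [-0.3, -0.1, 0.5]
gripper_width: 0.415
grasp_force: 0.0
```

```bash
python3 - <<'E'
from nutm import *
w=shot('wrist','w12'); o=get_obs(); print(o['eef_pos'],o['tool_rot'])
for h in (18,24):
  c,b=dark(w,proj(w,[.527,.388,.008]),h); print(proj(w,[.527,.388,.008]),c,b,plane(w,*c,.008).round(4))
W={k:load(k) for k in ['w2','w3']}
ob=[ray(w,*c)]+[ray(W[k],*dark(W[k],proj(W[k],[.529,.389,.008]),12)[0]) for k in W]; print(tri(ob))
# textual map: grey levels along finger line at the tray side
g=cv2.cvtColor(w['color'],cv2.COLOR_BGR2GRAY)
R=2*np.arcsin(o['tool_rot'][1]); s=np.array([np.sin(-R) if 0 else 0,0])
ty=np.array([np.sin(R)*1.0,np.cos(R),0]); tx=np.array([-np.cos(R),np.sin(R),0]); print(ty)
for a in range(-45,50,10):
    print(a,[int(g[tuple(np.round(proj(w,[.527,.388,.008]+ty*a/1e3+tx*b/1e3)[::-1]).astype(int))]) for b in (-35,-30,-25,-20,-15,-11,-5,0,5,11,15,20,25,30)])
E
```

```text
[0.52810657 0.38979355 0.10139947] [ 8.75157475e-04 -9.14201355e-02  9.95811918e-01  4.66248611e-04]
[255.55382337 198.18231642] [257.5 198. ] [  8   6  24  25 262] [0.5265 0.3897 0.008 ]
[255.55382337 198.18231642] [257.5 198. ] [ 14  12  24  25 267] [0.5265 0.3897 0.008 ]
(array([0.52779476, 0.38960424, 0.00450419]), [np.float64(0.00030472888290285596), np.float64(0.00029816076511773247), np.float64(7.574014343151198e-05)])
[-0.18207461  0.98328472  0.        ]
-45 [99, 105, 103, 99, 98, 95, 98, 99, 94, 96, 103, 103, 100, 100]
-35 [51, 99, 96, 101, 102, 99, 96, 98, 101, 97, 96, 88, 89, 86]
-25 [27, 104, 103, 107, 102, 104, 103, 99, 101, 119, 101, 101, 100, 94]
-15 [25, 105, 101, 105, 102, 100, 106, 102, 98, 103, 100, 99, 101, 102]
-5 [31, 108, 111, 105, 105, 97, 66, 100, 70, 102, 104, 102, 103, 92]
5 [22, 107, 111, 109, 108, 102, 65, 110, 104, 95, 108, 103, 103, 40]
15 [26, 101, 105, 108, 109, 102, 109, 107, 108, 108, 109, 98, 96, 64]
25 [36, 46, 105, 108, 111, 109, 111, 107, 106, 107, 107, 107, 105, 109]
35 [34, 29, 102, 106, 104, 105, 106, 109, 108, 107, 110, 108, 108, 110]
45 [26, 25, 102, 104, 103, 102, 106, 98, 103, 109, 105, 109, 104, 109]
```

Bench is clear around the nut (nearest edge 28 mm away) and the TCP lies over it within 1.5 mm. Descend and grip.

jog_arm(
  moves=[0,0,0.9,0,0,0,0.42,0,0,0.9,0,0,0,0.42,0,0,0.9,0,0,0,0.42,0,0,0.9,0,0,0,0.42,0,0,0.8,0,0,0,0.42,0,0,0.45,0,0,0,0.42,0,0,0,0,0,0,0.42,0,0,0,0,0,0,0.3],
)

```text
t: 21.82
eef_pos: [0.5276, 0.3899, 0.0038]
tool_rot: [0.0, -0.092, 0.996, 0.0]
contact_force: [0.6, -0.6, 1.0]
gripper_width: 0.306
grasp_force: 0.0
```

jog_arm(
  moves=[0,0,0,0,0,0,0,0,0,0,0,0,0,0,0,0,0,0,0,0,0,0,0,0,0,0,0,0,0,0,0,0,0,0,0,0,0,-0.6,0,0,0,0,0,0,-0.9,0,0,0,0,0,0,-0.9,0,0,0,0],
)

```text
t: 22.48
eef_pos: [0.5268, 0.3892, 0.0518]
tool_rot: [-0.001, -0.092, 0.996, -0.0]
contact_force: [-0.7, 0.8, 0.6]
gripper_width: 0.208
grasp_force: 39.1
```

jog_arm(
  moves=[0,0,-0.9,0,0,0,0,0,0,-0.9,0,0,0.83,0,0,0,-0.9,0,0,0.83,0,0,0,-0.9,0,0,0.83,0,0,0,-0.5,0,0,0,0,0,0,0,0,0,0,0,0,0,0,0,0,0,0,0,0,0,0,0,0,0],
)

```text
t: 23.15
eef_pos: [0.5265, 0.3893, 0.1321]
tool_rot: [-0.001, -0.006, 1.0, -0.0]
contact_force: [0.8, -0.9, -0.4]
gripper_width: 0.205
grasp_force: 39.1
```

Held (this one is the 21 mm nut). Carrying it to the dish at (0.5175,-0.062), back along the clear lane.

jog_arm(
  moves=[0.78,0,-0.5,0,0,0,0,0.78,0,-0.5,0,0,0,0,0.78,0,-0.5,0,0,0,0,0,-0.98,0,0,0,0,0,0,-0.98,0,0,0,0,0,0,-0.98,0,0,0,0,0,0,-0.98,0,0,0,0,0,0,-0.98,0,0,0,0,0],
)

```text
t: 23.82
eef_pos: [0.4806, 0.2898, 0.1618]
tool_rot: [-0.001, -0.006, 1.0, -0.001]
contact_force: [1.5, -0.2, -0.0]
gripper_width: 0.204
grasp_force: 39.1
```

jog_arm(
  moves=[0,-0.98,0,0,0,0,0,0,-0.98,0,0,0,0,0,0,-0.98,0,0,0,0,0,0,-0.98,0,0,0,0,0,0,-0.98,0,0,0,0,0,0,-0.98,0,0,0,0,0,0,-0.98,0,0,0,0,0,0,-0.98,0,0,0,0,0],
)

```text
t: 24.48
eef_pos: [0.4822, 0.1331, 0.162]
tool_rot: [-0.001, -0.006, 1.0, -0.001]
contact_force: [-0.0, 0.7, 0.1]
gripper_width: 0.208
grasp_force: 39.1
```

jog_arm(
  moves=[0,-0.98,0,0,0,0,0,0,-0.98,0,0,0,0,0,0,-0.98,0,0,0,0,0,0,-0.98,0,0,0,0,0,0,-0.98,0,0,0,0,0,0,-0.98,0,0,0,0,0,0,-0.98,0,0,0,0,0,0,-0.98,0,0,0,0,0],
)

```text
t: 25.15
eef_pos: [0.4838, -0.0235, 0.1621]
tool_rot: [-0.001, -0.006, 1.0, -0.0]
contact_force: [-0.1, 0.6, 0.3]
gripper_width: 0.209
grasp_force: 39.1
```

jog_arm(
  moves=[-0.81,-0.98,0,0,0,0,0,-0.81,-0.98,0,0,0,0,0,0,0,0.9,0,0,0,0,0,0,0.9,0,0,0,0,0,0,0.9,0,0,0,0,0,0,0.9,0,0,0,0,0,0,0,0,0,0,0,0,0,0,0,0,0,0],
)

```text
t: 25.82
eef_pos: [0.5162, -0.0615, 0.0899]
tool_rot: [-0.002, -0.005, 1.0, -0.0]
contact_force: [0.7, -0.7, -0.3]
gripper_width: 0.206
grasp_force: 39.1
```

```bash
python3 - <<'E'
from nutm import *
o=get_obs(); print(o['eef_pos'],o['tool_rot'],o['gripper_width'])
E
```

```text
[ 0.51620013 -0.06148933  0.08989662] [-1.85188028e-03 -5.35589218e-03  9.99983910e-01 -2.54172313e-04] 0.20618048788338103
```

jog_arm(
  moves=[-0.05,0,0.9,0,0,0,0,0,0,0.9,0,0,0,0,0,0,0.9,0,0,0,0,0,0,0.7,0,0,0,0,0,0,0.4,0,0,0,0,0,0,0.17,0,0,0,0,0,0,0,0,0,0,0,0,0,0,0,0,0,0],
)

```text
t: 26.48
eef_pos: [0.5192, -0.0614, 0.0125]
tool_rot: [0.001, -0.005, 1.0, 0.0]
contact_force: [-0.2, -0.6, 0.0]
gripper_width: 0.203
grasp_force: 39.1
```

jog_arm(
  moves=[0,0,0,0,0,0,0.27,0,0,0,0,0,0,0.38,0,0,0,0,0,0,0.38,0,0,0,0,0,0,0.38,0,0,-0.3,0,0,0,0.38,0,0,-0.6,0,0,0,0.38,0,0,-0.9,0,0,0,0.4,0,0,-0.9,0,0,0,0.4],
)

```text
t: 27.15
eef_pos: [0.5183, -0.0615, 0.067]
tool_rot: [-0.0, -0.005, 1.0, -0.0]
contact_force: [-0.1, -1.0, 0.4]
gripper_width: 0.4
grasp_force: 0.0
```

jog_arm(
  moves=[0,0.9,-0.9,0,0,0,0.5,0,0.9,-0.9,0,0,0,0.5,0.5,0.9,-0.9,0,0,0,0.5,0.5,0.9,-0.9,0,0,0,0.5,0.5,0.9,-0.9,0,0,0,0.5,0.5,0.9,0,0,0,0,0.5,0,0,0,0,0,0,0.5,0,0,0,0,0,0,0.5],
)

```text
t: 27.82
eef_pos: [0.4772, 0.0472, 0.1567]
tool_rot: [0.0, -0.006, 1.0, 0.001]
contact_force: [-0.4, -0.6, -0.5]
gripper_width: 0.503
grasp_force: 0.0
```

```bash
python3 - <<'E'
from nutm import *
w=shot('wrist','w13'); d=shot('side','d13'); o=get_obs(); print(o['eef_pos'],o['tool_rot'])
for p in ([.4815,-.062,.013],[.517,-.062,.013]):
    s=proj(w,p); b=blob(w,s,[0,0,0],[179,255,85],15); print(s.round(1),b and (b['c'].round(1),b['bb'],b['area']))
    try:
        c,bb=dark(w,s,18,30); print(c,bb,plane(w,*c,.012).round(4))
    except Exception as e: print(e)
# rack geometry: plywood corners, hole ellipses
h=cv2.cvtColor(w['color'],cv2.COLOR_BGR2HSV); print([proj(w,[x,y,.023]).round(0).tolist() for x,y in ((.6,-.02),(.6,.08),(.7,.03))])
x0=w['color']; cv2.imwrite('pics/tmp13.png',x0)
lav=[.573,.2856]
for nm,lo,hi,p in (('body',[120,15,70],[155,130,255],[.5702,.2856,.02]),('cap',[0,0,190],[179,40,255],[.5702,.2856,.066])):
    s=proj(w,p); b=blob(w,s,lo,hi,14); print(nm,s.round(1),b and (b['c'].round(1),b['bb'],b['area']))
E
```

```text
[0.47765174 0.04561876 0.15611857] [ 2.88863096e-04 -4.96106230e-03  9.99987652e-01 -2.03563053e-05]
[154.1 187. ] (array([155.2, 186.1]), array([144, 175,  24,  22], dtype=int32), np.int32(277))
[155.  185.5] [  7   6  25  22 317] [ 0.4801 -0.0613  0.012 ]
[157.5 217.9] (array([162.2, 214.7]), array([152, 209,  18,  17], dtype=int32), np.int32(140))
[159.  214.5] [  5   0  31  30 603] [ 0.5133 -0.0603  0.012 ]
[[198.0, 288.0], [284.0, 289.0], [241.0, 354.0]]
body [463.8 266.7] (array([467.6, 274.1]), array([464, 268,  10,  14], dtype=int32), np.int32(85))
cap [496.4 292.2] (array([495.5, 291.5]), array([488, 286,  15,  12], dtype=int32), np.int32(140))
```

Both nuts are in the dish, 33 mm apart. Next, the rack holes (fitting hole circles across views) and the lavender cap.

```bash
python3 - <<'E'
from nutm import *
W={k:load(k) for k in ['w4','w7','w9','w3','w2','w11','w13']}
ob={0:[],1:[]}
for k in ('w4','w7','w9'):
    r=W[k]; a=proj(r,[.63,.03,.023]); sc=4
    x0,y0=(a-[50,40]).astype(int); g=cv2.cvtColor(r['color'][y0:y0+80,x0:x0+100],cv2.COLOR_BGR2GRAY); g=cv2.resize(g,None,fx=sc,fy=sc,interpolation=cv2.INTER_CUBIC)
    px=np.linalg.norm(proj(r,[.63,.052,.023])-a)
    H=cv2.HoughCircles(g,cv2.HOUGH_GRADIENT,1.5,px*sc*1.6,param1=80,param2=20,minRadius=int(px*sc*.85),maxRadius=int(px*sc*1.15))
    H=H[0][:6]; P=[(( (c[0]-1.5)/sc+x0,(c[1]-1.5)/sc+y0)) for c in H]
    print(k,px,[(np.round(p,1).tolist(),round(c[2]/sc,1),plane(r,*p,.023)[:2].round(4).tolist()) for p,c in zip(P,H)])
def T(ks,nm,lo,hi,p):
    R=[]
    for k in ks:
        b=blob(W[k],proj(W[k],p),lo,hi,14); R.append(ray(W[k],*b['c']))
    print(nm,tri(R))
T(['w2','w11','w13'],'cap',[0,0,190],[179,40,255],[.5702,.2856,.066])
T(['w2','w3','w11','w13'],'body',[120,15,70],[155,130,255],[.5702,.2856,.02])
E
```

```text
w4 13.040801188290178 [([309.1, 240.1], np.float32(13.7), [0.6193, -0.0169]), ([337.2, 239.7], np.float32(12.9), [0.6187, 0.0302]), ([307.6, 264.4], np.float32(13.7), [0.666, -0.0168]), ([336.1, 268.2], np.float32(12.3), [0.6735, 0.0331]), ([367.6, 263.7], np.float32(11.6), [0.6646, 0.0867])]
w7 24.877852838150403 [([446.7, 194.1], np.float32(27.9), [0.6191, 0.0267]), ([397.9, 194.8], np.float32(24.2), [0.6202, -0.0157]), ([433.6, 232.3], np.float32(22.7), [0.6557, 0.0227])]
w9 21.67072947696616 [([450.3, 196.6], np.float32(24.1), [0.6194, 0.0265]), ([406.4, 195.4], np.float32(22.9), [0.6187, -0.0176]), ([443.6, 245.7], np.float32(19.0), [0.6742, 0.0318])]
cap (array([0.5701244 , 0.28542773, 0.06481319]), [np.float64(0.00013283908553059706), np.float64(0.00022859504856298984), np.float64(0.0001844162648386398)])
body (array([0.57116665, 0.28535761, 0.02861369]), [np.float64(0.0011749590967938617), np.float64(0.0014373489932808967), np.float64(0.0012043121113813012), np.float64(0.0029564204132327293)])
```

Holes at about (0.619,-0.017) and (0.619,0.031), 47 to 48 mm apart as stated. The varnish cap is at (0.570,0.2855), height 65 mm, upright. Going above it.

jog_arm(
  moves=[0,0.92,0,0,0,0,0.4,0,0.92,0,0,0,0,0.4,0,0.92,0,0,0,0,0.4,0,0.92,0,0,0,0,0.4,0,0.92,0,0,0,0,0.4,0,0.92,0,0,0,0,0.4,0,0.92,0,0,0,0,0.4,0,0.92,0,0,0,0,0.4],
)

```text
t: 28.58
eef_pos: [0.4765, 0.1929, 0.1555]
tool_rot: [-0.0, -0.004, 1.0, -0.0]
contact_force: [1.0, -0.5, -0.6]
gripper_width: 0.404
grasp_force: 0.0
```

jog_arm(
  moves=[0,0.92,0,0,0,0,0.4,0,0.92,0,0,0,0,0.4,0,0.92,0,0,0,0,0.4,0,0.92,0,0,0,0,0.4,0,0.92,0,0,0,0,0.4,-0.3,0,0,0,0,0,0.4,0,0,0,0,0,0,0.4,0,0,0,0,0,0,0.4],
)

```text
t: 29.25
eef_pos: [0.4818, 0.2836, 0.1554]
tool_rot: [0.0, -0.004, 1.0, -0.001]
contact_force: [-0.9, -1.0, 0.7]
gripper_width: 0.402
grasp_force: 0.0
```

```bash
python3 - <<'E'
from nutm import *
w=shot('wrist','w14'); o=get_obs(); print(o['eef_pos'],o['tool_rot'])
for nm,lo,hi,p in (('cap',[0,0,190],[179,40,255],[.57,.2855,.066]),):
    s=proj(w,p); b=blob(w,s,lo,hi,20); print(nm,s.round(1),b and (b['c'].round(1),b['bb'],b['area']))
o=np.vstack([w['color'][90:384]]); cv2.imwrite('pics/v14.png',cv2.resize(o,(800,460),interpolation=cv2.INTER_CUBIC))
E
```

```text
[0.48150617 0.28347053 0.15545894] [-1.35555338e-04 -3.89170586e-03  9.99992225e-01 -6.21680552e-04]
cap [258.3 286.6] (array([267. , 288.6]), array([252, 279,  37,  23], dtype=int32), np.int32(404))
```

View pics/v14.png

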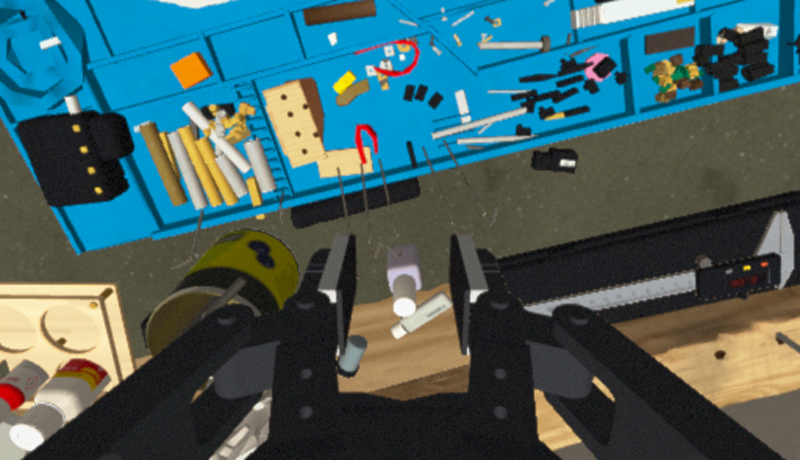

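w14 shows the varnish cap at px (258,285), as predicted. The caliper case is about 60 mm to the right, the can about 55 mm to the left, and a small grey item is at px (225,317). I'll check that last one, then go.

```bash
python3 - <<'E'
from nutm import *
w=load('w14')
for z in (.0,.03,.06): print(plane(w,225,312,z).round(3), plane(w,192,262,z).round(3), plane(w,326,259,z).round(3))
print(plane(w,258.6,285,.066))
E
```

```text
[0.657 0.243 0.   ] [0.583 0.205 0.   ] [0.578 0.367 0.   ]
[0.631 0.247 0.03 ] [0.565 0.213 0.03 ] [0.56  0.359 0.03 ]
[0.606 0.251 0.06 ] [0.547 0.221 0.06 ] [0.542 0.351 0.06 ]
[0.56818806 0.28575954 0.066     ]
```

jog_arm(
  moves=[-0.885,0.01,0,0,0,0,0.4,-0.885,0.01,0,0,0,0,0.4,-0.885,0.01,0,0,0,0,0.4,-0.885,0.01,0,0,0,0,0.4,-0.885,0.01,0,0,0,0,0.4,0,0,0.5,0,0,0,0.4,0,0,0.5,0,0,0,0.4,0,0,0,0,0,0,0.4],
)

```text
t: 29.97
eef_pos: [0.5669, 0.2859, 0.1327]
tool_rot: [-0.002, -0.005, 1.0, -0.001]
contact_force: [0.6, -0.7, -0.6]
gripper_width: 0.399
grasp_force: 0.0
```

```bash
python3 - <<'E'
from nutm import *
w=shot('wrist','w15'); o=get_obs(); print(o['eef_pos'],o['tool_rot'])
s=proj(w,[.57,.2855,.066]); b=blob(w,s,[0,0,190],[179,40,255],30); print(s.round(1),b and (b['c'].round(1),b['bb'],b['area']))
b2=blob(w,proj(w,[.57,.2855,.036]),[120,15,70],[155,130,255],25); print(proj(w,[.57,.2855,.036]),b2 and (b2['c'].round(1),b2['bb'],b2['area'],b2['rect']))
g=w['color'][int(s[1])-12:int(s[1])+13:3,int(s[0])-24:int(s[0])+25:3]; print(cv2.cvtColor(np.ascontiguousarray(g),cv2.COLOR_BGR2HSV)[:,:,2])
E
```

```text
[0.56707134 0.28645764 0.13369842] [-2.06757112e-03 -5.14704182e-03  9.99984139e-01 -9.76749635e-04]
[256.5 214.3] (array([256.5, 205.9]), array([244, 190,  26,  33], dtype=int32), np.int32(495))
[256.69664748 202.20568501] (array([260.7, 195.6]), array([256, 193,  10,   8], dtype=int32), np.int32(22), ((261.1839599609375, 195.76885986328125), (10.781272888183594, 3.6908857822418213), 29.05460548400879))
[[109 111 103 106 126 246 174 181 174 163 153 159 224 102 103 102  99]
 [109 110 108 103 109 242 188 192 191 176 157 159 231 108  98 115 108]
 [104 105 102 102 104 233 224 254 255 255 249 163 234 104 103 102 101]
 [101 100 102  99 100 218 255 255 255 255 255 202 110 100 108 107 107]
 [104 107 100  98  99 132 255 255 255 255 255 251 103 105 107 100 107]
 [104 106 105 103 100 105 255 255 255 255 255 174 106 106 104 103 142]
 [104 109 105 103 104 101 142 254 255 255 250 182 178 176 178 186 180]
 [106 103 106 102 104 103 128 181 193 184 185 186 189 189 192 186 156]
 [104 104 103 111 170 184 186 185 189 186 190 191 196 197 149 197 239]]
```

The cap top sits exactly where predicted (0.57,0.286). Descend, grip the cap and lift.

jog_arm(
  moves=[-0.05,0,0.9,0,0,0,0.4,0,0,0.9,0,0,0,0.4,0,0,0.9,0,0,0,0.4,0,0,0.9,0,0,0,0.4,0,0,0.85,0,0,0,0.4,0,0,0,0,0,0,0.4,0,0,0,0,0,0,0.25,0,0,0,0,0,0,0],
  grip_force=40,
)

```text
t: 30.68
eef_pos: [0.5705, 0.2877, 0.0477]
tool_rot: [0.0, -0.005, 1.0, 0.0]
contact_force: [0.3, 0.0, -0.0]
gripper_width: 0.163
grasp_force: 38.9
```

jog_arm(
  moves=[0,0,0,0,0,0,0,0,0,0,0,0,0,0,0,0,0,0,0,0,0,0,0,0,0,0,0,0,0,0,-0.3,0,0,0,0,0,0,-0.6,0,0,0,0,0,0,-0.9,0,0,0,0,0,0,-0.9,0,0,0,0],
)

```text
t: 31.35
eef_pos: [0.5703, 0.2873, 0.102]
tool_rot: [-0.0, -0.005, 1.0, -0.0]
contact_force: [0.3, -0.7, -0.1]
gripper_width: 0.164
grasp_force: 38.9
```

jog_arm(
  moves=[0,0,-0.9,0,0,0,0,0,0,-0.9,0,0,0,0,0,0,-0.6,0,0,0,0,0,0,0,0,0,0,0,0,0,0,0,0,0,0,0,0,0,0,0,0,0,0,0,0,0,0,0,0,0,0,0,0,0,0,0],
)

```text
t: 32.02
eef_pos: [0.5697, 0.2872, 0.1475]
tool_rot: [-0.001, -0.005, 1.0, -0.001]
contact_force: [0.4, 0.0, -0.4]
gripper_width: 0.161
grasp_force: 38.9
```

```bash
python3 - <<'E'
from nutm import *
w=shot('wrist','w16'); o=get_obs(); p=o['eef_pos'];print(p,o['tool_rot'])
# bottle below: body corners expected
for dz in (0,-.008,-.044): print(dz,proj(w,[p[0],p[1],p[2]+dz]).round(1))
s=proj(w,[p[0],p[1],p[2]-.02]); b=blob(w,s,[120,15,60],[155,130,255],50); print(b and (b['c'].round(1),b['bb'],b['area'],b['rect']))
E
```

```text
[0.56989048 0.2872158  0.1477059 ] [-6.84391163e-04 -5.28390601e-03  9.99985682e-01 -4.98659178e-04]
0 [256.6 252.3]
-0.008 [256.6 245.7]
-0.044 [256.9 222. ]
(array([255.4, 234.3]), array([240, 229,  32,  14], dtype=int32), np.int32(171), ((255.74000549316406, 234.1800079345703), (31.34994125366211, 12.622295379638672), 5.90614128112793))
```

Held (cap bottom about 45.5 mm above the bottle's base). Carrying it by the clear lane to the hole at (0.619,0.031).

jog_arm(
  moves=[0.9,0,-0.2,0,0,0,0,0.9,0,-0.2,0,0,0,0,0.9,0,-0.2,0,0,0,0,0.9,0,-0.2,0,0,0,0,0.9,0,-0.2,0,0,0,0,0,-0.985,0,0,0,0,0,0,-0.985,0,0,0,0,0,0,-0.985,0,0,0,0,0],
)

```text
t: 32.73
eef_pos: [0.4804, 0.2271, 0.1684]
tool_rot: [-0.0, -0.006, 1.0, -0.0]
contact_force: [0.5, -0.4, -0.2]
gripper_width: 0.161
grasp_force: 39.0
```

jog_arm(
  moves=[0,-0.985,0,0,0,0,0,0,-0.985,0,0,0,0,0,0,-0.985,0,0,0,0,0,0,-0.985,0,0,0,0,0,0,-0.985,0,0,0,0,0,0,-0.985,0,0,0,0,0,0,-0.985,0,0,0,0,0,0,-0.985,0,0,0,0,0],
)

```text
t: 33.4
eef_pos: [0.4824, 0.0687, 0.1684]
tool_rot: [-0.0, -0.005, 1.0, -0.0]
contact_force: [-0.1, 0.5, -0.0]
gripper_width: 0.164
grasp_force: 39.0
```

jog_arm(
  moves=[0,-0.985,0,0,0,0,0,0,-0.985,0,0,0,0,0,-0.7,0,0,0,0,0,0,-0.7,0,0,0,0,0,0,0,0,0,0,0,0,0,0,0,0,0,0,0,0,0,0,0,0,0,0,0,0,0,0,0,0,0,0],
)

```text
t: 34.07
eef_pos: [0.5101, 0.0308, 0.1684]
tool_rot: [-0.001, -0.005, 1.0, -0.0]
contact_force: [0.1, 0.3, -0.6]
gripper_width: 0.163
grasp_force: 39.0
```

```bash
python3 - <<'E'
from nutm import *
w=shot('wrist','w17'); r=w; o=get_obs(); p=o['eef_pos'];print(p,o['tool_rot'],o['gripper_width'])
a=proj(r,[.619,.007,.023]); sc=3; px=np.linalg.norm(proj(r,[.619,.029,.023])-a); print(a,px)
x0,y0=np.clip((a-[70,50]).astype(int),0,None); g=cv2.cvtColor(r['color'][y0:y0+100,x0:x0+140],cv2.COLOR_BGR2GRAY); g=cv2.resize(g,None,fx=sc,fy=sc,interpolation=cv2.INTER_CUBIC)
H=cv2.HoughCircles(g,cv2.HOUGH_GRADIENT,1.5,px*sc*1.6,param1=80,param2=20,minRadius=int(px*sc*.85),maxRadius=int(px*sc*1.2))
if H is not None:
  for c in H[0][:6]:
    q=((c[0]-1)/sc+x0,(c[1]-1)/sc+y0); print(np.round(q,1),c[2]/sc,plane(r,*q,.023).round(4))
E
```

```text
[0.51027499 0.03088698 0.16848687] [-4.41024071e-04 -5.45402285e-03  9.99985028e-01  6.13496009e-05] 0.1661941667942102
[236.04853887 272.36030571] 18.509017761708844
[257.9 270.9] 20.066668 [0.6167 0.033  0.023 ]
[255.9 310.4] 16.216667 [0.6736 0.0311 0.023 ]
[195.9 270.4] 17.266666 [ 0.6169 -0.0405  0.023 ]
[220.9 288.4] 17.316668 [ 0.6417 -0.0117  0.023 ]
[206.9 233.4] 21.716667 [ 0.5685 -0.0253  0.023 ]
```

jog_arm(
  moves=[-0.9,0,0,0,0,0,0,-0.9,0,0,0,0,0,0,-0.9,0,0,0,0,0,0,-0.9,0,0,0,0,0,0,-0.9,0,0,0,0,0,0,-0.9,0,0,0,0,0,0,0,0,0.8,0,0,0,0,0,0,0.8,0,0,0,0],
)

```text
t: 34.78
eef_pos: [0.6204, 0.0322, 0.137]
tool_rot: [0.001, -0.006, 1.0, 0.0]
contact_force: [-0.7, -0.2, -0.4]
gripper_width: 0.164
grasp_force: 39.0
```

jog_arm(
  moves=[0,0,0.8,0,0,0,0,0,0,0.8,0,0,0,0,0,0,0.8,0,0,0,0,0,0,0,0,0,0,0,0,0,0,0,0,0,0,0,0,0,0,0,0,0,0,0,0,0,0,0,0,0,0,0,0,0,0,0],
)

```text
t: 35.45
eef_pos: [0.6198, 0.032, 0.0898]
tool_rot: [0.001, -0.005, 1.0, 0.0]
contact_force: [0.2, -0.8, -0.2]
gripper_width: 0.165
grasp_force: 39.0
```

```bash
python3 - <<'E'
from nutm import *
d=shot('side','d18'); w=shot('wrist','w18'); o=get_obs(); p=o['eef_pos'];print(p,o['tool_rot'],o['gripper_width'])
b=blob(d,proj(d,[p[0],p[1],p[2]-.03]),[120,15,60],[155,130,255],25); print('lav side',b and (b['c'],b['bb']), proj(d,[p[0],p[1],p[2]-.03]))
print('hole proj side',proj(d,[.619,.031,.023]), 'wrist', proj(w,[.619,.031,.023]))
E
```

```text
[0.61950819 0.03196184 0.08950717] [ 6.22305939e-04 -5.29559120e-03  9.99985767e-01  1.88416219e-04] 0.16458834889615806
lav side (array([287.84615385, 188.61538462]), array([285, 187,   6,   4], dtype=int32)) [302.44551008 192.67247634]
hole proj side [301.57197751 206.45233765] wrist [255.58682111 209.51240825]
```

jog_arm(
  moves=[0,0,0.7,0,0,0,0,0,0,0.6,0,0,0,0,0,0,0.4,0,0,0,0,0,0,0.1,0,0,0,0,0,0,0,0,0,0,0,0,0,0,0,0,0,0,0,0,0,0,0,0,0,0,0,0,0,0,0,0],
)

```text
t: 36.22
eef_pos: [0.6187, 0.0321, 0.052]
tool_rot: [-0.0, -0.005, 1.0, 0.0]
contact_force: [0.3, -1.1, 0.2]
gripper_width: 0.166
grasp_force: 39.4
```

jog_arm(
  moves=[0,0,0.05,0,0,0,0,0,0,0.05,0,0,0,0,0,0,0.04,0,0,0,0,0,0,0,0,0,0,0,0,0,0,0,0,0,0,0,0,0,0,0,0,0,0,0,0,0,0,0,0,0,0,0,0,0,0,0],
)

```text
t: 36.88
eef_pos: [0.6198, 0.0321, 0.0515]
tool_rot: [0.001, -0.005, 1.0, 0.001]
contact_force: [-3.0, -0.5, 14.1]
gripper_width: 0.159
grasp_force: 41.0
```

Contact at TCP 51 mm, which is exactly the seated height on the lower plate. I'll back off slightly, release and go up, then head for the pink bottle.

jog_arm(
  moves=[0,0,-0.05,0,0,0,0,0,0,0,0,0,0,0.2,0,0,0,0,0,0,0.3,0,0,0,0,0,0,0.36,0,0,0,0,0,0,0.36,0,0,-0.3,0,0,0,0.36,0,0,-0.6,0,0,0,0.36,0,0,-0.9,0,0,0,0.36],
)

```text
t: 37.55
eef_pos: [0.6181, 0.0318, 0.0867]
tool_rot: [-0.001, -0.005, 1.0, -0.0]
contact_force: [1.0, 0.4, 0.4]
gripper_width: 0.359
grasp_force: 0.0
```

jog_arm(
  moves=[0,0,-0.9,0,0,0,0.4,0,0,-0.9,0,0,0,0.4,0.5,0,-0.9,0,0,0,0.4,0.9,-0.5,-0.2,0,0,0,0.4,0.9,-0.9,0,0,0,0,0.4,0.9,-0.9,0,0,0,0,0.4,0,0,0,0,0,0,0.4,0,0,0,0,0,0,0.4],
)

```text
t: 38.22
eef_pos: [0.5551, -0.0161, 0.1461]
tool_rot: [0.001, -0.004, 1.0, 0.0]
contact_force: [0.5, 0.9, -0.4]
gripper_width: 0.4
grasp_force: 0.0
```

```bash
python3 - <<'E'
from nutm import *
w=shot('wrist','w19'); d=shot('side','d19'); o=get_obs(); p=o['eef_pos'];print(p,o['tool_rot'],o['gripper_width'])
for nm,lo,hi,q in (('cap',[0,0,190],[179,40,255],[.619,.032,.071]),('body',[120,15,70],[155,130,255],[.619,.032,.035])):
    for k,r in (('w',w),('d',d)):
        s=proj(r,q); b=blob(r,s,lo,hi,16); print(k,nm,s.round(1),b and (b['c'].round(1),b['bb'],b['area']), b and plane(r,*b['c'],q[2]).round(3))
for q in ([.4815,-.062,.013],[.517,-.062,.013]):
    s=proj(w,q); c,bb=dark(w,s,20,30); print('nut',s.round(1),c,bb)
# pink body/cap from all earlier wrist views
W={k:load(k) for k in ['w3','w4','w5','w9']}
R=[];
for k in W:
    b=blob(W[k],proj(W[k],[.513,-.2795,.018]),[0,60,110],[10,180,255],25); R.append(ray(W[k],*b['c']))
print('pink body',tri(R))
R=[]
for k in W:
    s=proj(W[k],[.513,-.2795,.053]); b=blob(W[k],s,[0,0,170],[179,50,255],14); print(k,s.round(1),b and (b['c'].round(1),b['area']))
    if b: R.append(ray(W[k],*b['c']))
print('pink cap',tri(R) if len(R)>1 else None)
E
```

```text
[ 0.55644236 -0.01416204  0.1456865 ] [ 7.60211052e-04 -5.50113909e-03  9.99984523e-01  3.35163774e-04] 0.39835363939566726
w cap [309.7 273.6] (array([303.4, 278.1]), array([301, 275,   8,   8], dtype=int32), np.int32(38)) [0.624 0.027 0.071]
d cap [302.5 188.3] (array([302. , 190.6]), array([300, 188,   5,   8], dtype=int32), np.int32(25)) [0.617 0.015 0.071]
w body [303.4 253.5] (array([311.6, 249.4]), array([308, 248,   7,   5], dtype=int32), np.int32(14)) [0.614 0.04  0.035]
d body [301.8 201.9] None None
nut [208.7 111.7] [211.  114.5] [  5   6  35  34 759]
nut [210.4 149.5] [211.5 146. ] [  4   0  36  35 785]
pink body (array([ 0.51420949, -0.28057396,  0.01148539]), [np.float64(0.0028623944995790564), np.float64(0.0013444017918465368), np.float64(0.00259356468308388), np.float64(0.0029436501707741426)])
w3 [ 50.7 176.1] (array([ 49.1, 177.1]), np.int32(87))
w4 [136.2 183.7] (array([135.8, 183.5]), np.int32(145))
w5 [178.5 231. ] (array([178.9, 228.1]), np.int32(546))
w9 [113.1  73.7] (array([112.7,  77.2]), np.int32(546))
pink cap (array([ 0.51399988, -0.28173018,  0.0499277 ]), [np.float64(0.0027311895151041032), np.float64(0.0005356221728437122), np.float64(0.0028775407213971274), np.float64(0.0012397886818214315)])
```

The varnish stands in its hole (the side view shows its cap where predicted). The tint bottle's cap is at about (0.514,-0.281). Moving over it.

jog_arm(
  moves=[0.16,-0.946,0,0,0,0,0.42,0.16,-0.946,0,0,0,0,0.42,0.16,-0.946,0,0,0,0,0.42,0.16,-0.946,0,0,0,0,0.42,0.16,-0.946,0,0,0,0,0.42,0.16,-0.946,0,0,0,0,0.42,0.16,-0.946,0,0,0,0,0.42,0.16,-0.946,0,0,0,0,0.42],
)

```text
t: 38.98
eef_pos: [0.5327, -0.1665, 0.1451]
tool_rot: [0.0, -0.006, 1.0, -0.0]
contact_force: [0.1, 0.6, -0.0]
gripper_width: 0.414
grasp_force: 0.0
```

jog_arm(
  moves=[0.16,-0.946,0,0,0,0,0.42,0.16,-0.946,0,0,0,0,0.42,0.16,-0.946,0,0,0,0,0.42,0.16,-0.946,0,0,0,0,0.42,0.16,-0.946,0,0,0,0,0.42,0.16,-0.946,0,0,0,0,0.42,0,0,0,0,0,0,0.42,0,0,0,0,0,0,0.42],
)

```text
t: 39.65
eef_pos: [0.5142, -0.2808, 0.145]
tool_rot: [0.0, -0.005, 1.0, -0.0]
contact_force: [-0.5, 0.2, -0.2]
gripper_width: 0.423
grasp_force: 0.0
```

```bash
python3 - <<'E'
from nutm import *
w=shot('wrist','w20'); o=get_obs(); p=o['eef_pos'];print(p,o['tool_rot'],o['gripper_width'])
s=proj(w,[.514,-.281,.053]); b=blob(w,s,[0,0,170],[179,50,255],25); print(s.round(1),b and (b['c'].round(1),b['bb'],b['area'],plane(w,*b['c'],.05)))
b2=blob(w,proj(w,[.514,-.281,.02]),[0,50,110],[12,190,255],25); print(proj(w,[.514,-.281,.02]),b2 and (b2['c'].round(1),b2['bb'],b2['area'],plane(w,b2['bb'][0]+b2['bb'][2]/2-.5,b2['bb'][1]+b2['bb'][3]/2,.02)))
g=w['color'][int(s[1])-24:int(s[1])+25:4,int(s[0])-30:int(s[0])+31:4]; h=cv2.cvtColor(np.ascontiguousarray(g),cv2.COLOR_BGR2HSV);print(h[:,:,2]);print(h[:,:,1])
E
```

```text
[ 0.51446254 -0.27950979  0.14480449] [ 4.82782775e-05 -5.65737466e-03  9.99983985e-01  1.47424082e-04] 0.4160506195659026
[256.7 199.9] (array([254.3, 196.6]), array([245, 183,  20,  28], dtype=int32), np.int32(467), array([ 0.5119041 , -0.28317412,  0.05      ]))
[256.81821816 189.28817485] (array([255.3, 183.3]), array([241, 173,  28,  27], dtype=int32), np.int32(344), array([ 0.51113034, -0.28333043,  0.02      ]))
[[103 106 110 104 109 109 145 147 141 123 107 105 110 109 111 110]
 [107 104 108 103 105 166 237 250 241 174 120 110 109 109 106 112]
 [101 106 105 110 124 251 253 252 253 252 187 106 108 108 109 111]
 [106 104 107 108 231 253 206 182 177 254 246 106 108 107 110 107]
 [101 108 105 105 244 253 206 219 188 174 251 110 111 106 108 109]
 [108 107 104 109 176 253 255 255 255 238 244 104 104 132 106 106]
 [128 105 108 107 103 255 254 255 255 255 123 104 100 103 105 106]
 [107 109 104 106 107 255 255 255 255 255 109 111 107 112 108 104]
 [103 107 107 104 102 133 255 255 255 163 107 106 107 105 112 109]
 [122 106 103 103 103 108 108 123 111 139 106 109 104 109 106 114]
 [105 1
[... 366 characters left out ...]
  89 115  58  61  64  58  55]
 [ 58  56  62  59 110  60  36  46  45   8 103  65  64  57  60  62]
 [ 58  59  56  63 105   2  41  40  46  37  93  56  55  63  64  56]
 [ 61  52  64  63 101   2   0   0   0  20 106  56  61  39  60  63]
 [ 40  56  59  57  59   0   2   0   1   0  79  56  59  54  63  63]
 [ 57  56  61  58  60   1   1   0   1   1  63  53  57  52  59  59]
 [ 69  62  64  64  65  44   1   1   1  38  55  55  60  58  52  58]
 [ 40  60  57  52  57  59  59  44  57  37  60  56  56  54  53  63]
 [ 53  55  54  60  57  58  65  55  62  58  61  58  53  60  63  56]
 [ 58  65  61  59  67  57  61  58  56  60  61  57  55  57  56  60]
 [ 63  54  54  58  45  57  57  59  57  61  58  63  56  53  57  57]]
```

The cap is centred at (0.514,-0.283). Correct -2.5 mm in y, then descend to TCP 34 mm, grip and lift.

jog_arm(
  moves=[0,-0.12,0.9,0,0,0,0.42,0,0,0.9,0,0,0,0.42,0,0,0.9,0,0,0,0.42,0,0,0.9,0,0,0,0.42,0,0,0.9,0,0,0,0.42,0,0,0.7,0,0,0,0.42,0,0,0.35,0,0,0,0.42,0,0,0,0,0,0,0.42],
  grip_force=40,
)

```text
t: 40.37
eef_pos: [0.5132, -0.2811, 0.0324]
tool_rot: [-0.001, -0.006, 1.0, 0.001]
contact_force: [-0.4, -0.3, 0.2]
gripper_width: 0.419
grasp_force: 0.0
```

jog_arm(
  moves=[0,0,0,0,0,0,0.28,0,0,0,0,0,0,0.1,0,0,0,0,0,0,0,0,0,0,0,0,0,0,0,0,0,0,0,0,0,0,0,0,0,0,0,0,0,0,-0.3,0,0,0,0,0,0,-0.6,0,0,0,0],
)

```text
t: 41.03
eef_pos: [0.5126, -0.2819, 0.0514]
tool_rot: [-0.001, -0.005, 1.0, 0.001]
contact_force: [0.1, 0.4, 0.1]
gripper_width: 0.194
grasp_force: 39.6
```

jog_arm(
  moves=[0,0,-0.9,0,0,0,0,0,0,-0.9,0,0,0,0,0,0,-0.9,0,0,0,0,0,0,-0.9,0,0,0,0,0,0,-0.9,0,0,0,0,0,0,-0.4,0,0,0,0,0,0,0,0,0,0,0,0,0,0,0,0,0,0],
)

```text
t: 41.7
eef_pos: [0.5136, -0.2824, 0.1501]
tool_rot: [0.0, -0.005, 1.0, 0.0]
contact_force: [0.0, 0.2, -0.2]
gripper_width: 0.192
grasp_force: 39.6
```

Held (opening 0.192, right for the 18 mm cap). Carrying it to the hole at (0.619,-0.017).

jog_arm(
  moves=[-0.387,0.944,0,0,0,0,0,-0.387,0.944,0,0,0,0,0,-0.387,0.944,0,0,0,0,0,-0.387,0.944,0,0,0,0,0,-0.387,0.944,0,0,0,0,0,-0.387,0.944,0,0,0,0,0,-0.387,0.944,0,0,0,0,0,-0.387,0.944,0,0,0,0,0],
)

```text
t: 42.37
eef_pos: [0.5732, -0.1296, 0.1484]
tool_rot: [-0.001, -0.005, 1.0, 0.0]
contact_force: [-1.0, 0.1, -0.6]
gripper_width: 0.194
grasp_force: 39.6
```

jog_arm(
  moves=[-0.387,0.944,0,0,0,0,0,-0.387,0.944,0,0,0,0,0,-0.387,0.944,0,0,0,0,0,-0.387,0.944,0,0,0,0,0,-0.387,0.944,0,0,0,0,0,-0.387,0.944,0,0,0,0,0,0,0,0,0,0,0,0,0,0,0,0,0,0,0],
)

```text
t: 43.03
eef_pos: [0.6186, -0.0156, 0.1483]
tool_rot: [-0.001, -0.007, 1.0, -0.0]
contact_force: [0.1, -0.9, -0.4]
gripper_width: 0.19
grasp_force: 39.6
```

```bash
python3 - <<'E'
from nutm import *
w=shot('wrist','w21'); d=shot('side','d21'); o=get_obs(); p=o['eef_pos'];print(p,o['tool_rot'],o['gripper_width'])
s=proj(d,[p[0],p[1],p[2]-.02]); b=blob(d,s,[0,50,80],[12,190,255],15); print(s,b and (b['c'],b['bb']))
# varnish cap in side
s=proj(d,[.619,.032,.071]); b=blob(d,s,[0,0,180],[179,40,255],12); print(s,b and (b['c'],b['bb'],b['area']))
E
```

```text
[ 0.61820421 -0.01825667  0.14898664] [-9.37106631e-04 -4.75319080e-03  9.99988161e-01 -4.55833759e-04] 0.1895973039202953
[304.59711304 172.29769155] (array([304.52592593, 173.71111111]), array([299, 168,  12,  13], dtype=int32))
[302.45949109 188.30608104] (array([301.94594595, 192.10810811]), array([300, 188,   5,  11], dtype=int32), np.int32(37))
```

jog_arm(
  moves=[0,0,0.9,0,0,0,0,0,0,0.9,0,0,0,0,0,0,0.9,0,0,0,0,0,0,0.9,0,0,0,0,0,0,0.6,0,0,0,0,0,0,0.5,0,0,0,0,0,0,0.3,0,0,0,0,0,0,0.1,0,0,0,0],
)

```text
t: 43.8
eef_pos: [0.6187, -0.0176, 0.0471]
tool_rot: [-0.001, -0.005, 1.0, -0.0]
contact_force: [0.7, 0.4, 0.2]
gripper_width: 0.185
grasp_force: 39.6
```

jog_arm(
  moves=[0,0,0.1,0,0,0,0,0,0,0.05,0,0,0,0,0,0,0.05,0,0,0,0,0,0,0.05,0,0,0,0,0,0,0.05,0,0,0,0,0,0,0,0,0,0,0,0,0,0,0,0,0,0,0,0,0,0,0,0,0],
)

```text
t: 44.47
eef_pos: [0.6192, -0.0171, 0.042]
tool_rot: [0.0, -0.005, 1.0, 0.0]
contact_force: [0.1, 0.5, 0.1]
gripper_width: 0.189
grasp_force: 39.6
```

jog_arm(
  moves=[0,0,0.05,0,0,0,0,0,0,0.05,0,0,0,0,0,0,0,0,0,0,0,0,0,0,0,0,0,0,0,0,0,0,0,0,0,0,0,0,0,0,0,0,0,0,0,0,0,0,0,0,0,0,0,0,0,0],
)

```text
t: 45.13
eef_pos: [0.6192, -0.0171, 0.0399]
tool_rot: [0.0, -0.005, 1.0, 0.0]
contact_force: [-0.1, -0.2, -0.7]
gripper_width: 0.192
grasp_force: 39.6
```

jog_arm(
  moves=[0,0,0.05,0,0,0,0,0,0,0.03,0,0,0,0,0,0,0,0,0,0,0,0,0,0,0,0,0,0,0,0,0,0,0,0,0,0,0,0,0,0,0,0,0,0,0,0,0,0,0,0,0,0,0,0,0,0],
)

```text
t: 45.8
eef_pos: [0.6197, -0.0172, 0.0395]
tool_rot: [0.001, -0.005, 1.0, 0.0]
contact_force: [-1.8, 0.3, 9.7]
gripper_width: 0.193
grasp_force: 40.5
```

Seated (9.7 N at TCP 39 mm, as expected). Release, rise and move clear for a final look.

jog_arm(
  moves=[0,0,-0.04,0,0,0,0,0,0,0,0,0,0,0.24,0,0,0,0,0,0,0.32,0,0,0,0,0,0,0.34,0,0,0,0,0,0,0.34,0,0,-0.3,0,0,0,0.34,0,0,-0.6,0,0,0,0.34,0,0,-0.9,0,0,0,0.34],
)

```text
t: 46.47
eef_pos: [0.6182, -0.0171, 0.075]
tool_rot: [-0.001, -0.005, 1.0, -0.0]
contact_force: [1.3, 0.4, 0.2]
gripper_width: 0.336
grasp_force: 0.0
```

jog_arm(
  moves=[0,0,-0.9,0,0,0,0.4,0,0,-0.9,0,0,0,0.4,0,0,-0.9,0,0,0,0.4,0.9,0,-0.9,0,0,0,0.4,0.9,0,-0.9,0,0,0,0.4,0.9,0,-0.9,0,0,0,0.4,0.9,0,-0.9,0,0,0,0.4,0.9,0,-0.9,0,0,0,0.4],
)

```text
t: 47.13
eef_pos: [0.5283, -0.0184, 0.2208]
tool_rot: [0.0, -0.005, 1.0, 0.0]
contact_force: [0.2, -0.7, 0.6]
gripper_width: 0.398
grasp_force: 0.0
```

jog_arm(
  moves=[0.9,0,0,0,0,0,0.4,0,0,0,0,0,0,0.4,0,0,0,0,0,0,0.4,0,0,0,0,0,0,0.4,0,0,0,0,0,0,0.4,0,0,0,0,0,0,0.4,0,0,0,0,0,0,0.4,0,0,0,0,0,0,0.4],
)

```text
t: 47.8
eef_pos: [0.5114, -0.0184, 0.2188]
tool_rot: [-0.0, -0.005, 1.0, -0.0]
contact_force: [0.1, -0.5, -0.7]
gripper_width: 0.402
grasp_force: 0.0
```

```bash
python3 - <<'E'
from nutm import *
w=shot('wrist','w22'); d=shot('side','d22'); o=get_obs(); p=o['eef_pos'];print(o['t'],p,o['gripper_width'])
def chk(nm,lo,hi,q):
    for k,r in (('w',w),('d',d)):
        s=proj(r,q); b=blob(r,s,lo,hi,12); print(nm,k,s.round(1),b and (b['c'].round(1),b['bb'].tolist(),int(b['area'])), b and plane(r,*b['c'],q[2]).round(3))
chk('var cap',[0,0,185],[179,40,255],[.619,.032,.065]); chk('var body',[120,12,60],[155,130,255],[.619,.032,.032])
chk('tint cap',[0,0,150],[179,60,255],[.619,-.017,.055]); chk('tint body',[0,45,80],[12,190,255],[.619,-.017,.028])
chk('cyl',[15,90,90],[32,255,255],[.631,-.137,.035])
chk('red tl',[0,150,90],[8,255,255],[.667,-.017,.05])
chk('red tl',[172,150,90],[179,255,255],[.667,-.017,.05])
for q in ([.4801,-.062,.013],[.516,-.062,.013]):
    s=proj(w,q); c,bb=dark(w,s,20,30); print('nut',s.round(1),c,bb, plane(w,*c,.012).round(4))
s=proj(w,[.619,.03,.04]).astype(int)
E
```

```text
47.9 [ 0.51127969 -0.01830622  0.21885704] 0.3992343736915242
var cap w [297.6 268.1] (array([303.2, 278.4]), [301, 276, 8, 7], 34) [0.634 0.04  0.065]
var cap d [302.3 190.6] (array([302. , 191.4]), [300, 188, 5, 10], 31) [0.618 0.026 0.065]
var body w [294.3 254.3] None None
var body d [301.7 203. ] None None
tint cap w [257.4 263.3] (array([256.4, 260.8]), [250, 249, 14, 24], 269) [ 0.615 -0.018  0.055]
tint cap d [303.4 201.7] (array([303.1, 197. ]), [293, 179, 21, 37], 269) [0.62  0.014 0.055]
tint body w [257.4 252.5] (array([257.2, 246.8]), [247, 240, 21, 19], 223) [ 0.611 -0.017  0.028]
tint body d [302.8 212.1] (array([303.2, 214.5]), [298, 212, 11, 6], 54) [ 0.619 -0.032  0.028]
cyl w [167.1 262.3] (array([165.9, 262.8]), [153, 230, 25, 63], 1025) [ 0.632 -0.139  0.035]
cyl d [311.9 231.1] None None
red tl w [257.  293.1] (array([256.5, 285.6]), [250, 274, 17, 20], 85) [ 0.655 -0.018  0.05 ]
red tl d [323.5 204.1] (array([325.1, 212.1]), [321, 207, 9, 11], 82) [ 0.666 -0.066  0.05 ]
red tl w [257.  293.1] (array([257.4, 287. ]), [251, 284, 15, 8], 42) [ 0.657 -0.017  0.05 ]
red tl d [323.5 204.1] None None
nut [222.2 146.3] [223.5 151. ] [  9  11  26  29 541] [ 0.486  -0.0606  0.012 ]
nut [223.  174.6] [223.5 170.5] [  8   0  26  32 587] [ 0.5108 -0.0613  0.012 ]
```

The tint bottle, cylinder, nuts and thread-lock are all where they should be. The varnish is hidden behind a finger in the wrist view, so I'll shift sideways to confirm it.

jog_arm(
  moves=[0.5,0.9,0,0,0,0,0.4,0.5,0.9,0,0,0,0,0.4,0,0.9,0,0,0,0,0.4,0,0,0,0,0,0,0.4,0,0,0,0,0,0,0.4,0,0,0,0,0,0,0.4,0,0,0,0,0,0,0.4,0,0,0,0,0,0,0.4],
)

```text
t: 48.57
eef_pos: [0.4907, 0.0345, 0.2191]
tool_rot: [0.0, -0.004, 1.0, -0.0]
contact_force: [0.3, -0.3, 0.0]
gripper_width: 0.401
grasp_force: 0.0
```

```bash
python3 - <<'E'
from nutm import *
w=shot('wrist','w23'); d=load('d22'); print(get_obs()['eef_pos'])
R=[]
for nm,lo,hi,q in (('cap',[0,0,200],[179,40,255],[.619,.032,.069]),('body',[118,12,60],[155,130,255],[.619,.032,.030]),('solvent cap',[0,0,170],[179,50,255],[.667,.031,.07])):
    s=proj(w,q); b=blob(w,s,lo,hi,16); print(nm,s.round(1),b and (b['c'].round(1),b['bb'].tolist(),int(b['area'])))
    if nm=='cap': 
        bd=blob(d,proj(d,q),[0,0,185],[179,40,255],12); print(tri([ray(w,*b['c']),ray(d,*bd['c'])]))
for q in ([.4801,-.062,.013],[.516,-.062,.013]):
    s=proj(w,q); b=blob(w,s,[0,0,0],[179,255,85],12); print('nut',s.round(1),b and (b['c'].round(1),b['bb'].tolist(),plane(w,*b['c'],.012).round(3)))
E
```

```text
[0.49071747 0.03467345 0.21910402]
cap [254.2 283.8] (array([255.3, 284.5]), [250, 280, 11, 10], 88)
(array([0.6203799 , 0.03297428, 0.06404434]), [np.float64(0.00258594329349173), np.float64(0.002585943293491708)])
body [254.5 266.4] (array([255.9, 268.2]), [248, 265, 16, 11], 74)
solvent cap [253.2 316.4] (array([251.1, 320.3]), [242, 313, 19, 16], 238)
nut [180.7 162.4] (array([176.9, 165.9]), [173, 157, 12, 15], array([ 0.485, -0.067,  0.012]))
nut [182.8 189.6] (array([184.2, 190.6]), [177, 183, 16, 17], array([ 0.518, -0.061,  0.012]))
```

Everything stands as asked: the varnish is upright in its hole and the solvent is in place. Handing in.

```bash
python3 -c "
from station import *
print(hand_in())"
```

```text
the job is handed in; nothing more can be done
None
```

I handed the job in after about 49 s of robot time: the cylinder lies in the V-block, both nuts are in the dish, and both bottles stand in the rack; the last look was by image measurement, and no verdict came back.

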